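# Post spent battery blocks into the disposal station

## Task

Clear the spent battery blocks from the repair bench: gently lift the disposal station's cover fully back onto its rest, slide every block down the chute that leads to the empty bin (not the full one) so that all of them end up lying inside that bin, then lower the cover gently until it lies shut on its stops, without letting it fall. Leave the other things on the bench where they are.

Things in the scene. Friction and masses are not known exactly. Their poses are not given: they have to be found in the camera images.
- block0_mid (a point): centre of a spent battery block, a black brick 52 x 30 x 20 mm with a paper band and a metal strip on each end, about 90 g; lies flat on the bench (its centre 10 mm up) unless already in a bin. Its x axis runs along the 52 mm length, y along the 30 mm width, z up. Three to five of the five are present.
- block1_mid (a point): centre of another spent battery block, same as block0_mid; may be absent
- block2_mid (a point): centre of another spent battery block, same as block0_mid; may be absent
- block3_mid (a point): centre of another spent battery block, same as block0_mid; may be absent
- block4_mid (a point): centre of another spent battery block, same as block0_mid; may be absent
- chute_left (a point): loading mouth of the left (+y) chute: mid-width, on the sliding surface, 160 mm up the slope from its lower end. The lane is 40 mm wide and falls at 25 degrees along this point's -x, towards the robot, into the bin at its foot. A block laid lengthwise slides down by itself; laid across it rides on the side walls and jams. Axes: those of the station: x level, uphill; y left, across the lanes; z up.
- chute_right (a point): the same point of the right (-y) chute, 84 mm from the left one. For both: from 100 to 222 mm up the slope the mouth is open, with side walls only 8 mm high; below that it is roofed by a clear hood 36 mm above the polished surface (friction about 0.12). Nothing can be put into the bins except down the chutes.
- bin_empty: the collecting bin with nothing in it: grey, open-topped, 112 (x) x 80 (y) x 85 mm high with 4 mm walls, fixed under the clear hood below the lower end of one of the chutes (left or right differs from start to start); origin at the centre of its underside, axes those of the station.
- bin_full: the other bin, alike but already full of old blocks; fixed below the other chute. Origin at the centre of its underside.
- cover (a joint): angle of the station's hinged cover, rad: 0 closed, lying on its stops parallel to the slope over both mouths; grows as it is lifted; upright at 2.0; 2.15 fully open, leaning back on its stop, where it stays by itself. Let go below 2.0 it falls shut. Mass about 0.25 kg, little friction. Clear panel in a dark frame, 122 x 170 x 8 mm.
- cover_hinge (a point): middle of the cover's hinge line, which runs along the station's y at the upper (far) end of the chutes; axes those of the station. Fixed.
- cover_bar (a point): middle of the cover's handle: a round bar 10 mm thick and 90 mm long, parallel to the hinge, on two legs at its ends, with the bar's centre 40 mm above the cover's underside (32 above its top) and 107 mm from the hinge, 15 mm in from the free edge; it swings on a 114 mm radius. Its z axis is normal to the cover, its x points to the hinge, its y lies along the bar.
- tape: reel of tape, 46 mm across, 18 mm high, lying among the blocks; not part of the job. Origin at its underside.
- charger: black charger brick 95 x 45 x 28 mm; not part of the job. Origin at its underside.
- driver: screwdriver; not part of the job. Origin at its underside.
- mug: white mug; not part of the job. Origin at its underside.
- screwpot: small jar of screws, 36 mm across; not part of the job. Origin at its underside.
- drive: flat metal drive, 100 x 68 x 9 mm; not part of the job. Origin at its underside.

How it is judged (in metres and radians):
On the way, in this order (a step that is already met when the one before it is completed fails the run):
1. the cover is lifted fully back onto its rest (value of joint cover above 2.05 rad), for 0.3 s.
2. every block lies in the empty bin (x of block0_mid in the frame of bin_empty between -0.056 and 0.056 m and y of block0_mid in the frame of bin_empty between -0.04 and 0.04 m and z of each of block0_mid, block1_mid, block2_mid, block3_mid, block4_mid in the frame of bin_empty below 0.12 m and x of block1_mid in the frame of bin_empty between -0.056 and 0.056 m and y of block1_mid in the frame of bin_empty between -0.04 and 0.04 m and x of block2_mid in the frame of bin_empty between -0.056 and 0.056 m and y of block2_mid in the frame of bin_empty between -0.04 and 0.04 m and x of block3_mid in the frame of bin_empty between -0.056 and 0.056 m and y of block3_mid in the frame of bin_empty between -0.04 and 0.04 m and x of block4_mid in the frame of bin_empty between -0.056 and 0.056 m and y of block4_mid in the frame of bin_empty between -0.04 and 0.04 m), for 0.3 s.
3. the cover is shut on its stops (value of joint cover below 0.06 rad), for 0.3 s.
At the end, for the whole second after the job is handed in: the cover is shut (within 0.06 rad), and every block that is present lies inside the bin that was empty (its centre within the bin's walls and less than 120 mm above the bin's underside) (all of step 2 and value of joint cover below 0.06 rad); the robot touches nothing.
It fails at once if the cover falls shut (closing faster than 2.5 rad/s in its last 1 rad) (value of joint cover below 1 rad and velocity of joint cover below -2.5 rad/s).
It fails at once if the cover is flung back (opening faster than 4 rad/s) (velocity of joint cover above 4 rad/s).
It fails at once if one of the other things on the bench is moved more than 5 cm or knocked over (distance of any of tape, charger, driver, mug, screwpot, drive from where it was at the start of the episode above 0.05 m or angle between any of tape, charger, mug, screwpot, drive's own z axis and vertical above 0.6 rad).
Of block0, block1, block2, block3, block4 only 3 to 5 are there at a start; the rules pass over those that are not, and their reading is None.
At some moment in a run one of block0, block1, block2, block3, block4 may be knocked a few centimetres aside while the robot is not near it.
It also fails if it takes over 210 s, if anything falls off the work surface, if the arm or the gripper's body presses on something with over 40 N, if the wrist force passes 120 N, or if a joint passes its speed limit or range.

## Robot

A 6-joint arm with a two-finger parallel gripper is mounted at the origin on the work surface. World frame = base frame: x ahead of the robot, y to its left, z up, the work surface at z = 0. Lengths are in m, angles in degrees, forces in N, time in s.
With the tool pointing down it reaches from about 0.25 to 0.725 m from the base axis. Payload 9.7 kg.
Tool frame: the origin (TCP) lies at the very end of the fingers, on their centre line; the grasp point (between the pads) lies 19 mm behind it (bot.pinch_z is the distance from the TCP to the grasp point, in m); x points along the fingers, z is the direction in which the jaws open and shut, and the axes are right-handed (so a half turn about x gives the same grasp; the last joint's range is limited). The gripper opens to 85 mm and grips with 20 to 120 N. Pads are 22 mm wide; open, the fingers measure 114 mm over their backs; the gripper's body (76 mm by 85 mm) begins 54 mm behind the grasp point. The pads swing forward as they close: fully open they stand 13 mm farther back than shut.
Start: joints at [-69.213, 4.979, 10.078, 95.1, 0, 90], TCP at [0.195, -0.514, 0.231] pointing down, gripper open.
Joint ranges: [-179.16, 179.16], [-48.56, 103.87], [-65.8, 70.77], [-126.05, 130.52], [-82.76, 87.17], [-180, 180]. Speed limits (degrees/s): [127.2, 127.2, 147.25, 180, 180, 180].

## Interface

Orientations are given as [roll, pitch, yaw] about the fixed x, y, z axes, in that order (R = Rz(yaw) Ry(pitch) Rx(roll)).
In Python, from workcell import bot gives the robot as it stands.
- The arm moves only by the tool play_rows, never from a script. Its argument "rows" is a list of rows, each a list of 3 entries, a list of its own where there are three numbers: the shift along the tool's x, y, z in cm, then the turn about the tool's x in degrees, then the finger opening in cm, from 0 to 8.54. A call has 1 to 12 rows; each row is the pose to reach, as a shift and turn from the pose commanded when the call began, along the tool's axes at that moment; what a row does not reach only later rows make up. A row lasts 1/12 s, in which the tool goes at most 41.7 mm and 7.16 degrees, less where a joint would pass 70% of its speed; a pose out of reach is approached as far as the arm can. A call with a gripper value outside its range is refused whole. The fingers move at their own pace and stop on an object; "squeeze" is the grip in N (left out, the last holds). Time passes only in rows, so rows that repeat a pose let the fingers close. It gives the time, the measured TCP pose, the force and the opening at its end, in the units of the state.
- bot.get_obs(): the state, without advancing time (a new reading comes with each control period).
- bot.camera(name): name is "scene" or "top" or "wrist"; returns (picture, depth): 400x640x3 uint8, blue, green, red; 400x640 float32, m along the optical axis (not along the pixel's ray), 0 where there is no reading.
- bot.camera_model(name): a dict with "fx", "fy", "cx", "cy" (pixels), "k1" (the pictures are not rectified: a ray, as slopes to the right and down, at radius r is drawn at 1 + k1 r^2 times it, then the intrinsics apply), "origin" and "attitude" of the camera in the world; the wrist camera has in their place "mount" (4x4, takes a point from camera to tool coordinates, whose origin is the TCP and whose axes are the tool frame's). Camera axes: x right, y down, z forward; pixel columns grow to the right and rows downward; lengths in m; the calibration is good to about 2 mm. A picture is of the moment at which its call begins: read the wrist's pose just before it. camera_model takes no time and is no camera call.
- bot.job_done(): hands the job in, once; it reports no verdict.
The state is a dict: "time": time; "q": joint angles; "qd": joint speeds; "joint_efforts": joint torques, N m; "ee_pos": TCP position; "tcp_rot": TCP orientation; "wrist_force": force on the tool from outside, world axes, zero at the start; "torque": the same for the moment, N m; "opening": finger opening in m.
Only numpy, scipy, OpenCV 4.12 (cv2) and the standard library are available. Lean on these libraries where they do the work, as an engineer would, in place of code of your own. Each camera call takes 0.05 s, during which the arm holds its last target.

## Working session

There is one attempt and no reset: what is moved stays moved. The work goes in short steps, Python scripts to look and compute and a tool call to move; the robot and the scene stay as the last step left them, time stands still between calls to the robot, and variables do not carry over. Pictures are saved under pics/ and viewed, and the job is handed in when it is done.

Besides the shell and the picture viewer there is one more tool, called after ">>>" as name([rows], argument=value, ...), one row to a line, values as JSON. play_rows: Moves the arm, as the interface text tells. Its arguments: {"type":"object","properties":{"rows":{"type":"array"},"squeeze":{"type":"number"}},"required":["rows"]}

```bash
ls; mkdir -p pics; python3 - <<'E'
from workcell import bot
import cv2
print(bot.get_obs())
for n in ("scene","top","wrist"):
    p,d=bot.camera(n); cv2.imwrite(f"pics/{n}0.png",p)
    print(n,bot.camera_model(n))
E
```

```text
pics
{'time': 0.0, 'q': array([-6.92132745e+01,  5.01042677e+00,  1.00331763e+01,  9.50971966e+01,
       -1.89569496e-03,  9.00003213e+01]), 'qd': array([ 0.04191597, -0.03814189, -0.02986424,  0.05742779,  0.00031104,
        0.05795918]), 'joint_efforts': array([ 6.74944895e-04, -5.20384240e+01,  4.64806759e+01,  1.62789132e-02,
        1.37580153e-05, -7.06571655e-06]), 'ee_pos': array([ 0.1951027 , -0.51399674,  0.23057807]), 'tcp_rot': array([-178.54103479,   89.92552878,  112.24537061]), 'wrist_force': array([-0.27563972, -0.43326108,  0.12340868]), 'torque': array([-0.01036682, -0.03108655,  0.02197319]), 'opening': 0.08502934039540064}
scene {'fx': 387.02994460430995, 'fy': 387.02994460430995, 'cx': 314.650865474314, 'cy': 196.43274692982484, 'k1': -0.0911156637001173, 'origin': array([1.17817455, 0.65451156, 0.66850178]), 'attitude': array([-1.21289233e+02,  1.14402768e-01,  1.30845878e+02])}
top {'fx': 436.0913311285862, 'fy': 436.0913311285862, 'cx': 319.50965183059134, 'cy': 197.99746079075072, 'k1': 0.02473193131575305, 'origin': array([0.39257827, 0.11902611, 1.32663064]), 'attitude': array([-171.78340978,   -1.19589373,  -91.51600934])}
wrist {'fx': 303.94482922876716, 'fy': 303.94482922876716, 'cx': 314.3723210665155, 'cy': 204.98848518745586, 'k1': 0.0027547734201601596, 'mount': array([[ 9.34129003e-04, -2.65525679e-01,  9.64103335e-01,
        -1.44028077e-01],
       [ 9.70827608e-04, -9.64103061e-01, -2.65526544e-01,
         6.60282089e-02],
       [ 9.99999092e-01,  1.18401418e-03, -6.42816970e-04,
        -1.35498848e-03],
       [ 0.00000000e+00,  0.00000000e+00,  0.00000000e+00,
         1.00000000e+00]])}
```

View pics/scene0.png

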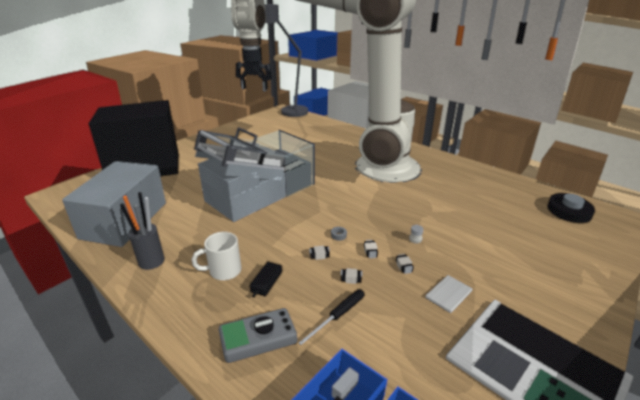

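View pics/top0.png

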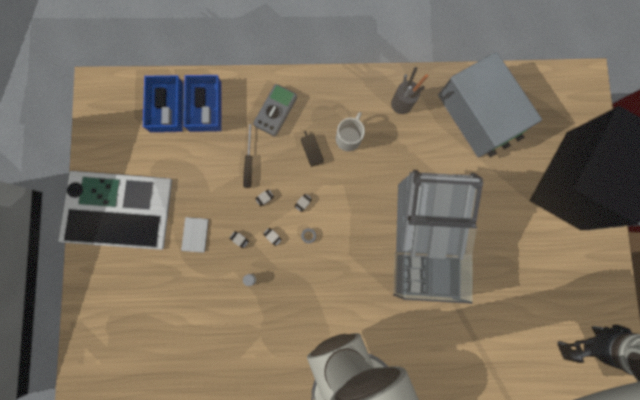

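View pics/wrist0.png

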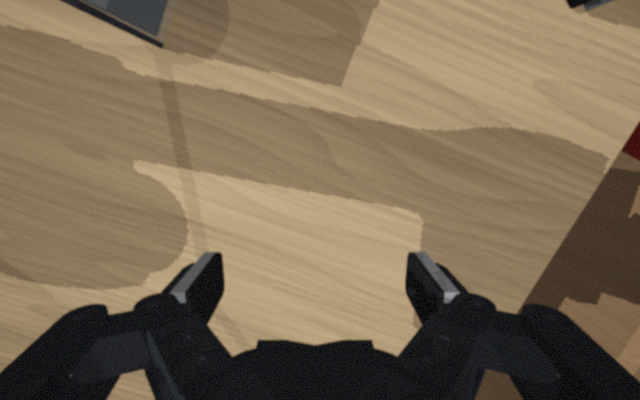

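The top view shows four blocks near (265,198), (303,202), (239,239) and (272,236). The tape is at (308,235), the screw pot at (249,280), and the station around (440,235). Old blocks are visible in the left bin at (415,272), so the right bin is the empty one. Next I'll write helpers and measure.

```bash
cat > h.py <<'E'
from workcell import bot
import cv2, numpy as np
from scipy.spatial.transform import Rotation as R
def K(m): return np.array([[m['fx'],0,m['cx']],[0,m['fy'],m['cy']],[0,0,1.]])
def pose(name,obs=None):
    m=bot.camera_model(name); T=np.eye(4)
    if name!='wrist':
        T[:3,:3]=R.from_euler('xyz',m['attitude'],degrees=True).as_matrix();T[:3,3]=m['origin'];return m,T
    obs=obs or bot.get_obs()
    T[:3,:3]=R.from_euler('xyz',obs['tcp_rot'],degrees=True).as_matrix();T[:3,3]=obs['ee_pos']
    return m,T@m['mount']
def rays(m,px):
    return cv2.undistortPoints(np.asarray(px,float).reshape(-1,1,2),K(m),np.array([m['k1'],0,0,0.])).reshape(-1,2)
def on_plane(m,T,px,z):
    r=rays(m,px); d=np.c_[r,np.ones(len(r))]@T[:3,:3].T
    s=(z-T[2,3])/d[:,2]; return T[:3,3]+d*s[:,None]
def cloud(m,T,dep):
    h,w=dep.shape; v,u=np.mgrid[:h,:w]
    r=rays(m,np.c_[u.ravel(),v.ravel()]); P=np.c_[r,np.ones(len(r))]*dep.ravel()[:,None]
    P=P@T[:3,:3].T+T[:3,3]; P[dep.ravel()==0]=np.nan
    return P.reshape(h,w,3)
def project(m,T,P):
    q=(np.asarray(P,float)-T[:3,3])@T[:3,:3]
    return cv2.projectPoints(q.reshape(-1,1,3),np.zeros(3),np.zeros(3),K(m),np.array([m['k1'],0,0,0.]))[0].reshape(-1,2)
def tool():
    o=bot.get_obs(); return R.from_euler('xyz',o['tcp_rot'],degrees=True).as_matrix(),o['ee_pos'],o
E
python3 - <<'E'
from h import *
Rt,p,o=tool(); print(np.round(Rt,3),p)
m,T=pose('top'); pic,dep=bot.camera('top'); np.savez('top0.npz',pic=pic,dep=dep)
P=cloud(m,T,dep)
a=cv2.resize(pic[150:320,380:500],None,fx=4.5,fy=4.5,interpolation=cv2.INTER_CUBIC)[:590]
cv2.imwrite('pics/st_top.png',cv2.resize(pic[160:310,380:500],None,fx=4,fy=4,interpolation=cv2.INTER_CUBIC))
cv2.imwrite('pics/bl_top.png',cv2.resize(pic[170:300,170:340],None,fx=4.6,fy=4.6,interpolation=cv2.INTER_CUBIC))
for v in range(160,312,6):
    print(v,[ (int(1000*x)if x==x else None) for x in P[v,395:490:8,2]])
print(P[170,396:490:30],P[300,396:490:30])
m2,T2=pose('scene'); pic,dep=bot.camera('scene'); np.savez('scene0.npz',pic=pic,dep=dep)
cv2.imwrite('pics/st_sc.png',cv2.resize(pic[110:230,180:330],None,fx=5,fy=5,interpolation=cv2.INTER_CUBIC))
E
```

```text
[[-0.     0.935  0.355]
 [ 0.001  0.355 -0.935]
 [-1.    -0.    -0.001]] [ 0.19511789 -0.51405424  0.23074617]
160 [2, 1, 3, 0, 0, -3, 0, 0, 0, 0, 2, -3]
166 [3, 5, -2, -1, -3, 3, 2, 2, 0, 0, -2, 0]
172 [7, -1, 176, 227, 197, -2, 1, 3, 0, 0, 191, 0]
178 [1, 1, 188, 241, 241, 242, 238, 241, 240, 245, 241, -6]
184 [0, 87, 192, 235, 233, 236, 233, 231, 238, 231, 237, 0]
190 [0, 92, 183, 230, 226, 229, 224, 230, 230, 226, 230, -5]
196 [-4, 87, 176, 218, 222, 218, 223, 218, 221, 219, 220, -4]
202 [0, 91, 166, 209, 212, 214, 215, 215, 216, 217, 216, 0]
208 [1, 94, 158, 205, 206, 205, 205, 208, 209, 206, 213, 0]
214 [0, 101, 199, 195, 203, 201, 202, 199, 202, 198, 202, -4]
220 [-2, 90, 191, 190, 215, 191, 194, 194, 200, 198, 195, -1]
226 [-3, 102, 182, 181, 183, 186, 187, 187, 225, 190, 190, 0]
232 [0, 104, 173, 174, 179, 178, 175, None, 175, 178, 178, -1]
238 [5, 105, 167, 164, 168, 173, 173, 172, 171, 170, 174, -4]
244 [0, 110, 160, 158, 162, 161, 165, 160, 158, 161, -3, -3]
250 [-1, 103, 155, 154, 152, 157, 158, 153, 154, 160, 0, 0]
256 [17, 135, 146, 144, 146, 146, 149, 147, 148, 144, 2
[... 186 characters left out ...]
 3]
280 [28, 141, 154, 151, 153, 156, 158, 157, 147, 147, 4, 0]
286 [28, 142, 152, 152, 148, 155, 151, 148, 150, 154, -3, -3]
292 [31, 147, 151, 153, 151, 148, 153, 153, 151, 152, 0, 3]
298 [-3, 152, 157, 151, 148, 154, 154, 151, 152, 154, -3, 1]
304 [2, -4, -2, 0, 2, 4, 2, 0, 8, 0, -3, 4]
310 [-1, -3, -2, -1, 0, 2, -2, -1, 0, 0, -6, 3]
[[ 6.65798890e-01 -1.54078311e-01  1.48052759e-05]
 [ 6.64115430e-01 -2.48285240e-01 -2.16530220e-03]
 [ 6.61743304e-01 -3.41710788e-01 -1.08884927e-03]
 [ 6.59855035e-01 -4.35999738e-01 -2.49934643e-03]] [[ 0.27077821 -0.13426595 -0.00445591]
 [ 0.28329001 -0.18310856  0.1546952 ]
 [ 0.28122153 -0.26253387  0.15389041]
 [ 0.26427379 -0.40280039 -0.00153144]]
```

View pics/st_top.png

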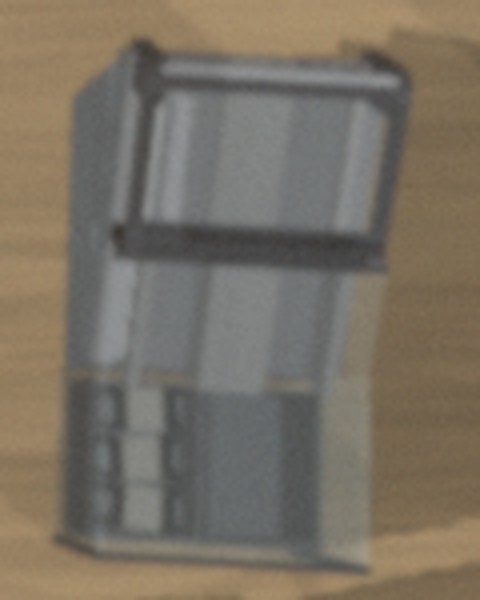

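View pics/bl_top.png

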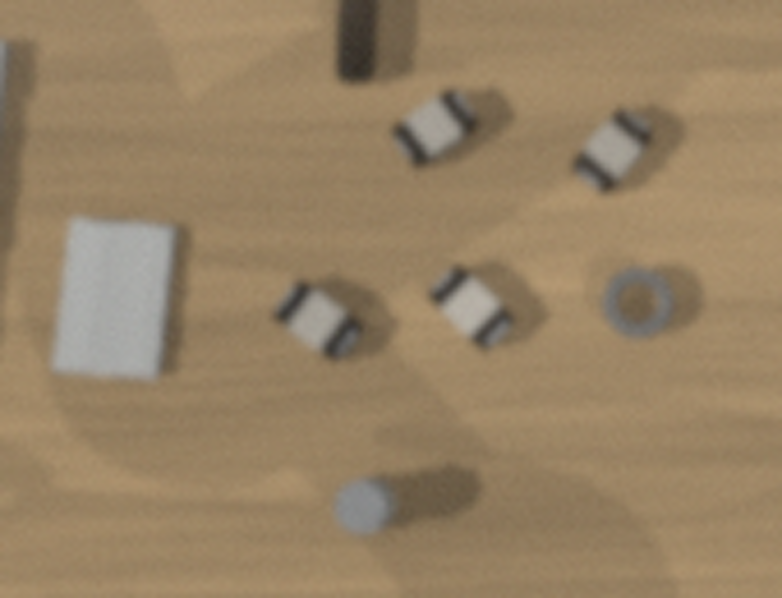

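View pics/st_sc.png

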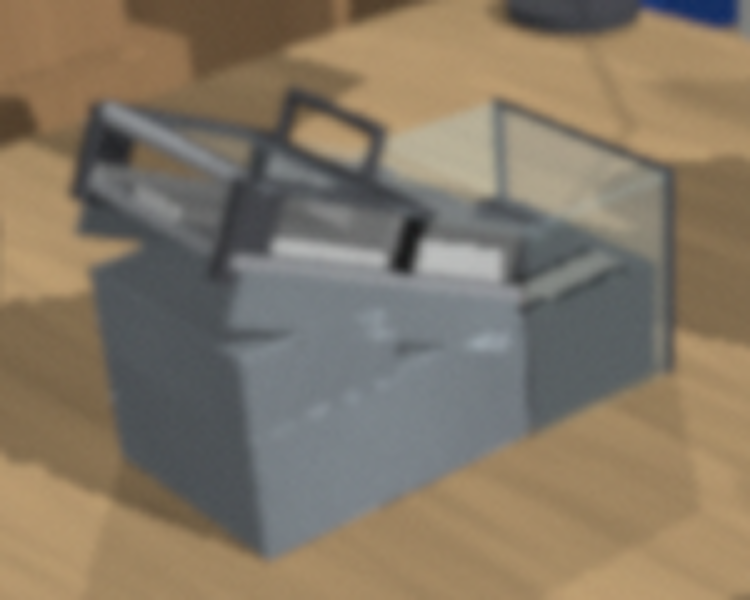

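```bash
python3 - <<'E'
from h import *
m,T=pose('top')
for px,z in [((417,173),.245),((480,180),.245),((411,221),.195),((475,226),.195),((397,295),.15),((471,301),.15)]:
    print(px,on_plane(m,T,[px],z)[0].round(3))
d=np.load('top0.npz'); P=cloud(m,T,d['dep'])
Q=P[175:230,405:485].reshape(-1,3); Q=Q[(Q[:,2]>.16)]
# plane fit
c=np.median(Q,0)
for _ in range(10):
    A=np.c_[Q[:,:2],np.ones(len(Q))]; w=np.ones(len(Q),bool) if _==0 else np.abs(A@s-Q[:,2])<.006
    s=np.linalg.lstsq(A[w],Q[w,2],rcond=None)[0]
print(s,np.degrees(np.arctan(np.hypot(*s[:2]))),np.degrees(np.arctan2(s[1],s[0])),w.sum())
Rt,p,o=tool()
print('shift cm',(Rt.T@(np.array([.44,-.26,.38])-p)*100).round(2))
E
```

```text
(417, 173) [ 0.606 -0.157  0.245]
(480, 180) [ 0.585 -0.315  0.245]
(411, 221) [ 0.489 -0.146  0.195]
(475, 226) [ 0.472 -0.313  0.195]
(397, 295) [ 0.298 -0.108  0.15 ]
(471, 301) [ 0.277 -0.303  0.15 ]
[ 0.46139161 -0.03916116 -0.04140693] 24.846521605737554 -4.851419549457577 3376
shift cm [-14.89  31.91 -15.08]
```

>>> play_rows([
  [[-3,3,-1.5],-7,8.5],
  [[-6,6,-3],-14,8.5],
  [[-9,10,-5],-21,8.5],
  [[-12,14,-7],-28,8.5],
  [[-15,18,-9],-35,8.5],
  [[-15,22,-11],-42,8.5],
  [[-15,26,-13],-49,8.5],
  [[-15,30,-15],-56,8.5],
  [[-15,32,-15],-63,8.5],
  [[-15,32,-15],-63,8.5],
  [[-15,32,-15],-63,8.5],
])

```text
time: 1.17
ee_pos: [0.4441, -0.2575, 0.3807]
tcp_rot: [99.9, 89.9, 94.0]
wrist_force: [-0.1, -0.5, -0.6]
opening: 0.0852
```

```bash
python3 - <<'E'
from h import *
Rt,p,o=tool(); print(Rt.round(3),p,o['q'].round(1))
m,T=pose('wrist',o); pic,dep=bot.camera('wrist'); np.savez('w1.npz',pic=pic,dep=dep,T=T)
cv2.imwrite('pics/w1.png',pic)
E
```

```text
[[-0.     0.103  0.995]
 [ 0.001  0.995 -0.103]
 [-1.     0.001 -0.   ]] [ 0.4440814  -0.25754364  0.38067451] [-3.010e+01  6.600e+00  2.920e+01  1.126e+02  1.000e-01  6.580e+01]
```

View pics/w1.png

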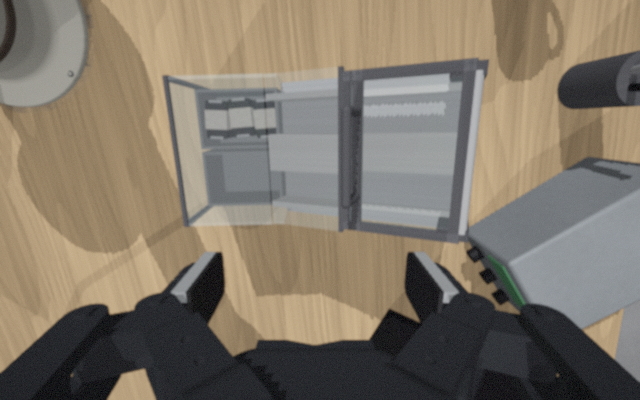

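```bash
python3 - <<'E'
from h import *
d=np.load('w1.npz'); T=d['T']; m=bot.camera_model('wrist'); P=cloud(m,T,d['dep'])
Q=P[55:245,330:492].reshape(-1,3); Q=Q[Q[:,2]>.15]
s=None
for _ in range(12):
    A=np.c_[Q[:,:2],np.ones(len(Q))]; w=np.ones(len(Q),bool) if s is None else np.abs(A@s-Q[:,2])<.004
    s=np.linalg.lstsq(A[w],Q[w,2],rcond=None)[0]
n=np.array([-s[0],-s[1],1]);k=1/np.linalg.norm(n);n*=k
print(s,np.degrees(np.arccos(n[2])),'yaw',np.degrees(np.arctan2(s[1],s[0])),w.sum(),len(Q))
h=(P@n)-s[2]*k
pic=d['pic'].copy()
hh=np.nan_to_num(h[55:245,330:492],nan=0)
mask=(h>.015)&(h<.05)&(P[...,2]>.17); mask[:,:330]=0;mask[:, 492:]=0
vs,us=np.nonzero(mask); print(len(vs), us.min(),us.max(),vs.min(),vs.max())
B=P[mask]; print(B.mean(0), B.min(0),B.max(0), np.percentile(h[mask],[5,50,95]))
c=B.mean(0); 
u,sv,vt=np.linalg.svd(B-c); print('dir',vt[0],'yaw',np.degrees(np.arctan2(-vt[0,0]/np.sign(vt[0,1]),abs(vt[0,1]))), 'extent',np.percentile((B-c)@vt[0],[0,2,98,100]))
pic[mask]=(0,0,255); cv2.imwrite('pics/w1m.png',pic[40:260,150:510])
# cover inliers extents
C=Q[w]; 
np.save('plane.npy',s)
E
```

```text
[ 0.47413693 -0.03563775 -0.04487641] 25.42988986263106 yaw -4.298463407185191 23889 25228
1178 341 357 105 207
[ 0.47693657 -0.22417907  0.2294393 ] [ 0.46801793 -0.27585558  0.20911616] [ 0.49205985 -0.17781619  0.23374388] [0.02371277 0.03771767 0.03953575]
dir [-8.19527059e-02 -9.96636127e-01  4.28672381e-04] yaw -4.700816622971441 extent [-0.04685311 -0.04494875  0.04898152  0.05169794]
```

View pics/w1m.png

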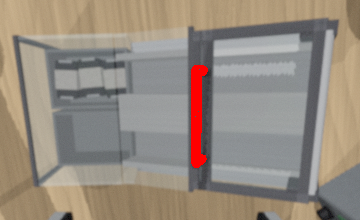

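```bash
cat >> h.py <<'E'
def station(yaw,hinge):
    Rz=R.from_euler('z',yaw,degrees=True).as_matrix(); T=np.eye(4);T[:3,:3]=Rz;T[:3,3]=hinge;return T
def model(S):
    a=np.radians(25);d=np.array([-np.cos(a),0,-np.sin(a)]);n=np.array([-np.sin(a),0,np.cos(a)])
    Y=np.array([0,1,0.]); L=[]
    c=[s*.085*Y+t*d+.008*n for s,t in((1,0),(1,.122),(-1,.122),(-1,0))]; L.append(c+[c[0]])
    b=.107*d+.040*n; L.append([b+.045*Y,b-.045*Y])
    return [np.array(l)@S[:3,:3].T+S[:3,3] for l in L]
E
python3 - <<'E'
from h import *
d=np.load('w1.npz'); T=d['T']; m=bot.camera_model('wrist')
out=[]
for yaw in(-4.5,-6):
    e=R.from_euler('z',yaw,degrees=True).apply([1,0,0])
    S=station(yaw,np.array([.477,-.2243,.2255])+.1139*e+[0,0,.009])
    img=cv2.resize(d['pic'],None,fx=4,fy=4,interpolation=cv2.INTER_CUBIC)
    for l in model(S):
        q=project(m,T,l); cv2.polylines(img,[np.int32(q*4+1.5)],False,(0,0,255),1)
    out.append(img[200:1000,1280:2000][::1,::1])
o=np.hstack(out); cv2.imwrite('pics/ov1.png',cv2.resize(o,(800,int(800*o.shape[0]/o.shape[1])),interpolation=cv2.INTER_AREA))
E
```

```text
(no output)
```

View pics/ov1.png

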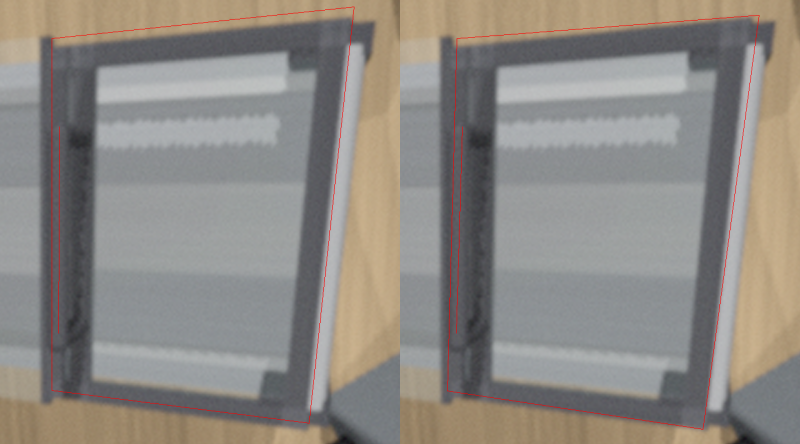

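```bash
python3 - <<'E'
from h import *
d=np.load('w1.npz'); T=d['T']; m=bot.camera_model('wrist')
c=d['pic'][90:220,325:385]; a=cv2.resize(cv2.convertScaleAbs(c,alpha=2.2),None,fx=4.5,fy=4.5,interpolation=cv2.INTER_CUBIC)
dep=d['dep'][90:220,325:385]; g=np.clip((dep-.24)/.1*255,0,255).astype(np.uint8)
b=cv2.resize(cv2.cvtColor(g,cv2.COLOR_GRAY2BGR),None,fx=4.5,fy=4.5,interpolation=cv2.INTER_NEAREST)
cv2.imwrite('pics/bar.png',np.hstack([a,b]))
P=cloud(m,T,d['dep'])
for v in(130,150,170): print(v,[(u,int(1000*P[v,u,0]),int(1000*P[v,u,2])) for u in range(334,368,2)])
E
```

```text
130 [(334, 469, 183), (336, 471, 184), (338, 473, 186), (340, 475, 188), (342, 474, 228), (344, 476, 230), (346, 478, 231), (348, 479, 231), (350, 481, 230), (352, 487, 195), (354, 489, 197), (356, 491, 197), (358, 493, 197), (360, 495, 199), (362, 498, 196), (364, 499, 199), (366, 501, 200)]
150 [(334, 467, 181), (336, 470, 183), (338, 472, 186), (340, 474, 186), (342, 472, 229), (344, 474, 230), (346, 476, 231), (348, 478, 230), (350, 480, 230), (352, 486, 196), (354, 488, 196), (356, 490, 198), (358, 492, 198), (360, 494, 199), (362, 496, 197), (364, 498, 198), (366, 500, 200)]
170 [(334, 465, 183), (336, 468, 182), (338, 470, 186), (340, 472, 187), (342, 471, 228), (344, 473, 230), (346, 475, 230), (348, 477, 231), (350, 479, 229), (352, 484, 196), (354, 486, 197), (356, 488, 198), (358, 490, 199), (360, 492, 201), (362, 495, 199), (364, 497, 199), (366, 499, 199)]
```

View pics/bar.png

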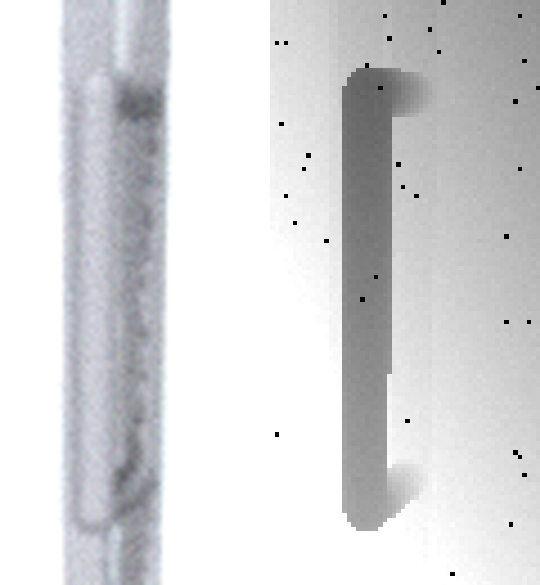

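>>> play_rows([
  [[3,1.7,1.4],0,3.2],
  [[6,3.4,2.8],0,3.2],
  [[9,3.4,2.8],0,3.2],
  [[11,3.4,2.8],0,3.2],
  [[12,3.4,2.8],0,3.2],
  [[12,3.4,2.8],0,3.2],
], squeeze=20)

```text
time: 1.72
ee_pos: [0.4712, -0.23, 0.2587]
tcp_rot: [163.7, 89.8, 157.4]
wrist_force: [-0.9, 0.2, 0.1]
opening: 0.032
```

```bash
python3 - <<'E'
from h import *
Rt,p,o=tool(); print(p,o['opening'])
m,T=pose('wrist',o); pic,dep=bot.camera('wrist'); np.savez('w2.npz',pic=pic,dep=dep,T=T)
cv2.imwrite('pics/w2.png',pic)
P=cloud(m,T,dep)
ok=(np.abs(P[...,2]-.2275)<.006)&(np.abs(P[...,0]-.476)<.02)&(np.abs(P[...,1]+.2265)<.06)
B=P[ok]; print(ok.sum(),B.mean(0),B.max(0),B.min(0)); 
c=Rt.T@(np.array([.4757,-.2265,.226])-p); print('bar in tool',c)
E
```

```text
[ 0.47115037 -0.22995804  0.25867869] 0.032010247088813316
2590 [ 0.47704745 -0.22291997  0.23049815] [ 0.48796717 -0.17740163  0.23348837] [ 0.46835758 -0.27669352  0.22150349]
bar in tool [0.03266682 0.00389829 0.00427039]
```

View pics/w2.png

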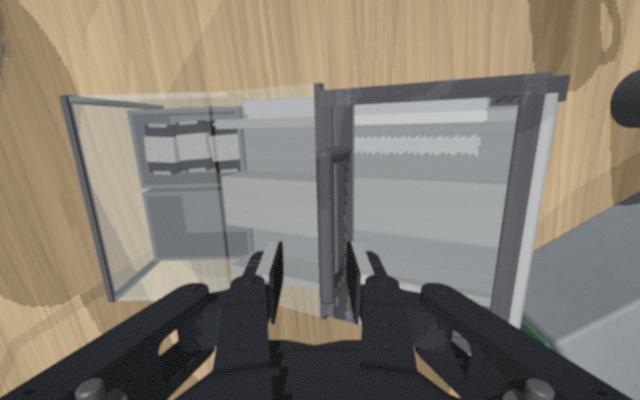

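>>> play_rows([
  [[0,0,0],0,3.2],
  [[0,0,0],0,3.2],
  [[0,0,0],0,3.2],
])

```text
time: 2.02
ee_pos: [0.4728, -0.2301, 0.2625]
tcp_rot: [-21.9, 89.9, -28.2]
wrist_force: [-0.3, 0.3, 0.7]
opening: 0.0322
```

```bash
python3 - <<'E'
from h import *
Rt,p,o=tool(); print(p,o['opening'],o['qd'].round(2))
print(Rt.round(4))
c=Rt.T@(np.array([.476,-.2265,.226])-p); print('bar in tool',c)
E
```

```text
[ 0.47280068 -0.23009908  0.26248841] 0.03221448383047129 [ 0.31  0.1  -0.29 -0.1  -0.    0.08]
[[ 1.600e-03  1.088e-01  9.941e-01]
 [-8.000e-04  9.941e-01 -1.088e-01]
 [-1.000e+00 -7.000e-04  1.600e-03]]
bar in tool [0.03649034 0.00394999 0.00272862]
```

>>> play_rows([
  [[1.5,0.3,0.25],0,3.2],
  [[3,0.3,0.25],0,3.2],
  [[4.2,0.3,0.25],0,3.2],
  [[5.2,0.3,0.25],0,3.2],
  [[5.2,0.3,0.25],0,3.2],
  [[5.2,0.3,0.25],0,3.2],
  [[5.2,0.3,0.25],0,0.6],
  [[5.2,0.3,0.25],0,0.6],
  [[5.2,0.3,0.25],0,0.6],
  [[5.2,0.3,0.25],0,0.6],
  [[5.2,0.3,0.25],0,0.6],
  [[5.2,0.3,0.25],0,0.6],
], squeeze=20)

```text
time: 3.02
ee_pos: [0.4779, -0.2273, 0.2108]
tcp_rot: [-6.8, 89.6, -13.0]
wrist_force: [11.5, -0.9, -1.1]
opening: 0.009
```

```bash
python3 - <<'E'
from h import *
Rt,p,o=tool(); print(p,o['opening'],o['qd'].round(2),o['wrist_force'])
p=bot.camera('wrist')[0]; cv2.imwrite('pics/w3.png',p)
E
```

```text
[ 0.47793195 -0.22734827  0.21079139] 0.008971703712794305 [ 0.05  0.02  0.05  0.08 -0.02  0.05] [11.51343369 -0.9100158  -1.11795864]
```

View pics/w3.png

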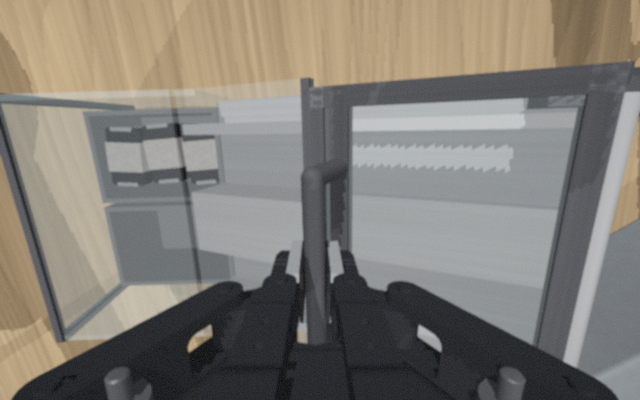

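```bash
python3 - <<'E'
import numpy as np
for t in np.r_[0:2.2:.1]:
    a=np.radians(184.5)-t; b=np.radians(184.5)
    print(round(t,2),'x',round(-11.42*(np.sin(a)-np.sin(b)),2),'z',round(11.42*(np.cos(a)-np.cos(b))+.26,2))
E
```

```text
0.0 x -0.0 z 0.26
0.1 x -1.14 z 0.23
0.2 x -2.28 z 0.31
0.3 x -3.4 z 0.5
0.4 x -4.5 z 0.81
0.5 x -5.57 z 1.22
0.6 x -6.58 z 1.74
0.7 x -7.54 z 2.36
0.8 x -8.44 z 3.07
0.9 x -9.26 z 3.87
1.0 x -9.99 z 4.74
1.1 x -10.64 z 5.68
1.2 x -11.18 z 6.68
1.3 x -11.63 z 7.74
1.4 x -11.96 z 8.83
1.5 x -12.19 z 9.95
1.6 x -12.3 z 11.08
1.7 x -12.3 z 12.22
1.8 x -12.19 z 13.36
1.9 x -11.96 z 14.48
2.0 x -11.62 z 15.57
2.1 x -11.18 z 16.62
```

>>> play_rows([
  [[-0.5,0,0.26],0,0.6],
  [[-1.14,0,0.23],0,0.6],
  [[-2.28,0,0.31],0,0.6],
  [[-3.4,0,0.5],0,0.6],
  [[-4.5,0,0.81],0,0.6],
  [[-4.5,0,0.81],0,0.6],
  [[-4.5,0,0.81],0,0.6],
])

```text
time: 3.65
ee_pos: [0.4829, -0.2278, 0.2553]
tcp_rot: [-155.8, 90.0, -162.1]
wrist_force: [-6.3, 0.9, 0.7]
opening: 0.0093
```

```bash
python3 - <<'E'
from h import *
Rt,p,o=tool(); print(p,o['opening'],o['qd'].round(2),o['wrist_force'],Rt.round(3))
p=bot.camera('wrist')[0]; cv2.imwrite('pics/w4.png',p)
E
```

```text
[ 0.48291451 -0.2277508   0.25527398] 0.009312098616678668 [-0.07 -0.02 -1.28 -0.49  0.01 -0.06] [-6.32231771  0.89355157  0.69084853] [[-0.001  0.108  0.994]
 [-0.     0.994 -0.108]
 [-1.    -0.    -0.001]]
```

View pics/w4.png

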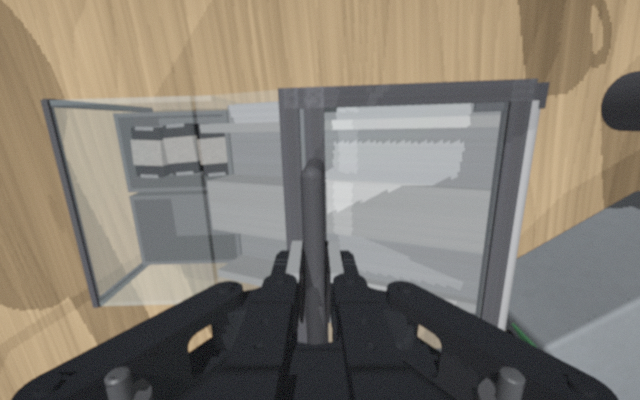

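>>> play_rows([
  [[-1.07,0,0.3],0,0.6],
  [[-2.08,0,0.83],0,0.6],
  [[-3.04,0,1.45],0,0.6],
  [[-3.94,0,2.16],0,0.6],
  [[-4.76,0,2.96],0,0.6],
  [[-5.49,0,3.83],0,0.6],
  [[-6.14,0,4.77],0,0.6],
  [[-6.68,0,5.77],0,0.6],
  [[-6.68,0,5.77],0,0.6],
  [[-6.68,0,5.77],0,0.6],
])

```text
time: 4.53
ee_pos: [0.5407, -0.2327, 0.3238]
tcp_rot: [28.3, 89.8, 22.1]
wrist_force: [-7.0, 7.2, 12.6]
opening: 0.0088
```

```bash
python3 - <<'E'
from h import *
Rt,p,o=tool(); print(p,o['opening'],o['qd'].round(2),o['wrist_force'],o['q'].round(1))
p=bot.camera('wrist')[0]; cv2.imwrite('pics/w5.png',p)
p=bot.camera('scene')[0]; cv2.imwrite('pics/s5.png',cv2.resize(p[60:230,150:350],None,fx=4,fy=3.5))
E
```

```text
[ 0.54066542 -0.2327017   0.3237811 ] 0.008790545200594206 [-0.2  -0.76 -1.07 -0.36  0.   -0.06] [-6.96975972  7.21321879 12.60372864] [-2.330e+01  1.400e+01  3.100e+01  1.068e+02  1.000e-01  7.280e+01]
```

View pics/w5.png

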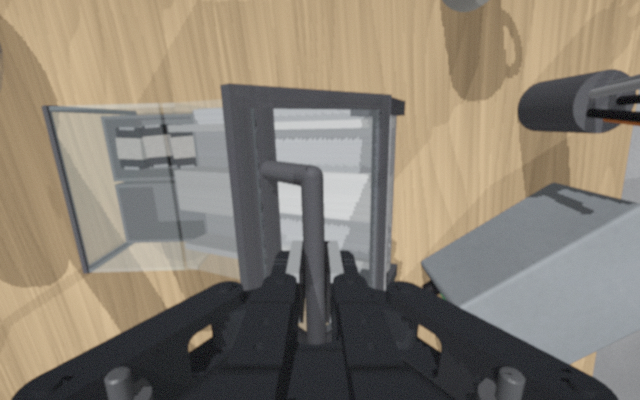

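View pics/s5.png

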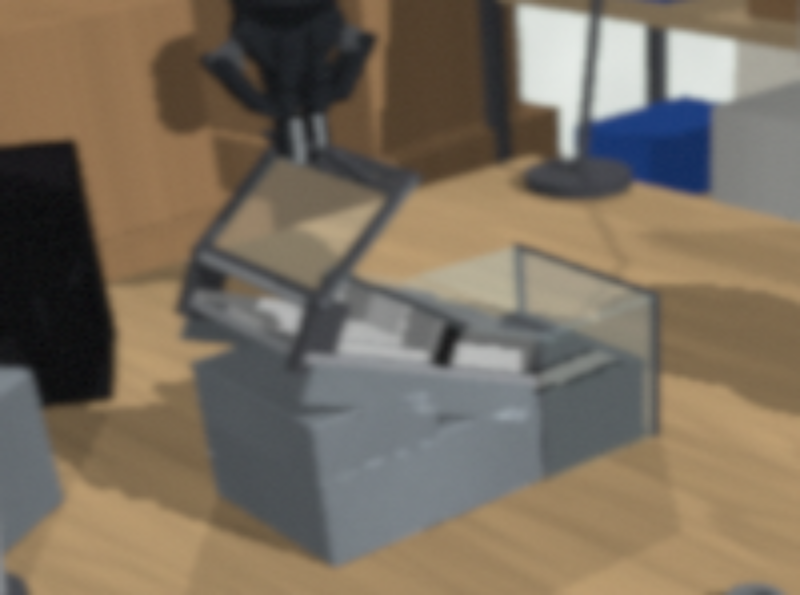

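>>> play_rows([
  [[-0.6,0.1,0.9],0,0.6],
  [[-1.0,0.1,2.0],0,0.6],
  [[-1.25,0.15,3.1],0,0.6],
  [[-1.35,0.15,4.25],0,0.6],
  [[-1.35,0.2,5.4],0,0.6],
  [[-1.25,0.2,6.5],0,0.6],
  [[-1.25,0.2,6.5],0,0.6],
  [[-1.25,0.2,6.5],0,0.6],
])

```text
time: 5.3
ee_pos: [0.6066, -0.2383, 0.3339]
tcp_rot: [44.0, 89.9, 37.9]
wrist_force: [0.4, 3.9, 1.3]
opening: 0.0091
```

```bash
python3 - <<'E'
from h import *
Rt,p,o=tool(); print(p,o['opening'],o['qd'].round(2),o['wrist_force'],o['q'].round(1))
p=bot.camera('scene')[0]; cv2.imwrite('pics/s6.png',cv2.resize(p[60:230,150:350],None,fx=4,fy=3.5))
E
```

```text
[ 0.60658384 -0.23832822  0.33387721] 0.009053576330324902 [-0.14 -0.95 -1.28 -0.01 -0.17 -0.05] [0.44700244 3.85138259 1.34973648] [-2.150e+01  2.570e+01  4.730e+01  1.116e+02  1.000e-01  7.470e+01]
```

View pics/s6.png

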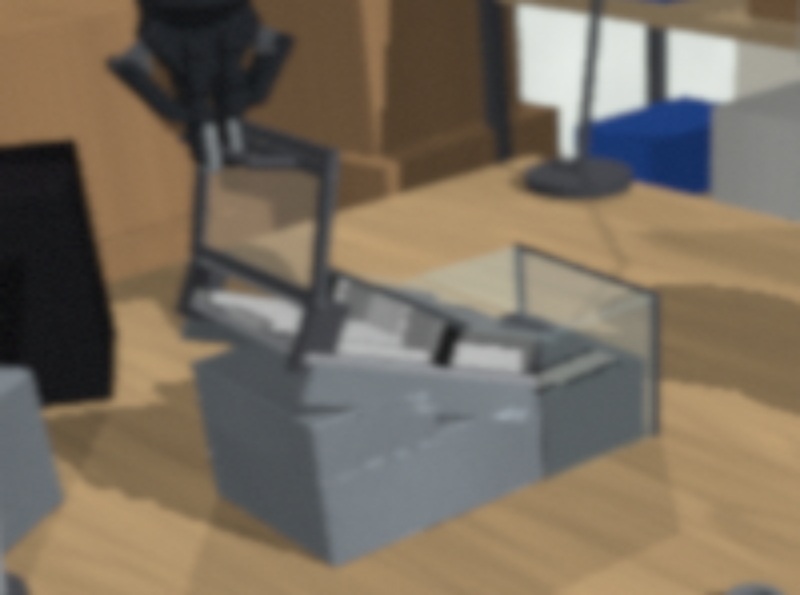

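>>> play_rows([
  [[0.2,0,1.1],0,0.6],
  [[0.5,0,2.1],0,0.6],
  [[0.9,0,3.1],0,0.6],
  [[1.1,0,3.6],0,0.6],
  [[1.1,0,3.6],0,0.6],
  [[1.1,0,3.6],0,0.6],
  [[1.1,0,3.6],0,0.6],
])

```text
time: 5.93
ee_pos: [0.6417, -0.2421, 0.3229]
tcp_rot: [59.3, 89.9, 53.1]
wrist_force: [0.9, 5.8, -0.0]
opening: 0.0089
```

```bash
python3 - <<'E'
from h import *
Rt,p,o=tool(); print(p,o['opening'],o['qd'].round(2),o['wrist_force'],o['q'].round(1))
p=bot.camera('scene')[0]; cv2.imwrite('pics/s7.png',cv2.resize(p[60:230,150:350],None,fx=4,fy=3.5))
p=bot.camera('wrist')[0]; cv2.imwrite('pics/w7.png',p)
E
```

```text
[ 0.64173318 -0.24209424  0.32289255] 0.008855408921279447 [-0.03 -0.19 -0.21  0.16  0.04 -0.04] [ 0.86718972  5.80713804 -0.02020696] [-2.070e+01  3.190e+01  5.490e+01  1.129e+02  1.000e-01  7.550e+01]
```

View pics/s7.png

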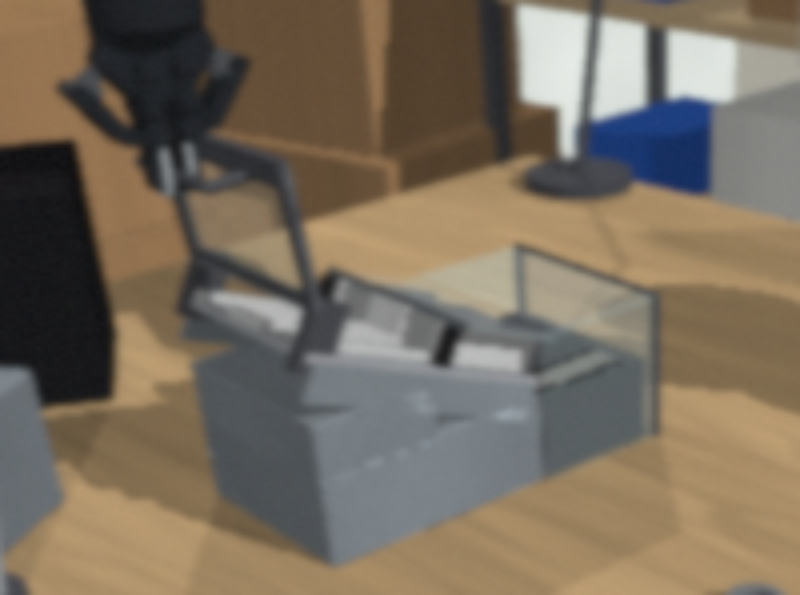

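View pics/w7.png

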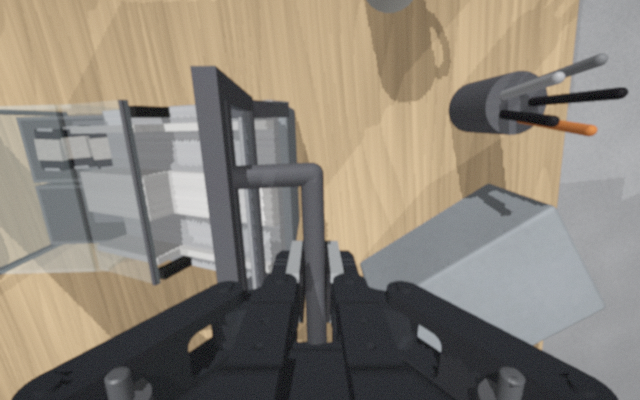

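>>> play_rows([
  [[0.1,0,0.3],0,0.6],
  [[0.25,0,0.5],0,0.6],
  [[0.25,0,0.5],0,0.6],
  [[0.25,0,0.5],0,0.6],
])

```text
time: 6.37
ee_pos: [0.6461, -0.2425, 0.3205]
tcp_rot: [102.8, 89.9, 96.6]
wrist_force: [-1.5, 6.6, 1.0]
opening: 0.009
```

>>> play_rows([
  [[0,0,0],0,2.0],
  [[0,0,0],0,2.0],
  [[0,0,0],0,2.0],
  [[-1,0,0],0,2.0],
  [[-2.5,0,0],0,2.0],
  [[-5,0,0],0,2.0],
  [[-7,0,0],0,2.0],
  [[-7,0,0],0,2.0],
  [[-7,0,0],0,2.0],
])

```text
time: 7.12
ee_pos: [0.6344, -0.2392, 0.3791]
tcp_rot: [-14.9, 88.9, -21.1]
wrist_force: [0.2, 0.0, -0.7]
opening: 0.0196
```

```bash
python3 - <<'E'
from h import *
Rt,p,o=tool(); print(p,o['opening'],o['qd'].round(2),o['wrist_force'],o['q'].round(1))
m,T=pose('wrist',o); pic,dep=bot.camera('wrist'); np.savez('w8.npz',pic=pic,dep=dep,T=T); cv2.imwrite('pics/w8.png',pic)
pic,dep=bot.camera('scene'); np.savez('s8.npz',pic=pic,dep=dep);cv2.imwrite('pics/s8.png',cv2.resize(pic[60:230,150:350],None,fx=4,fy=3.5))
E
```

```text
[ 0.63440482 -0.23920999  0.37911303] 0.01962983216356802 [ 0.08  0.53 -0.18 -0.41  0.17  0.04] [ 0.23177224  0.0324083  -0.72758414] [-20.7  37.5  70.8 122.1  -0.   75.6]
```

View pics/s8.png

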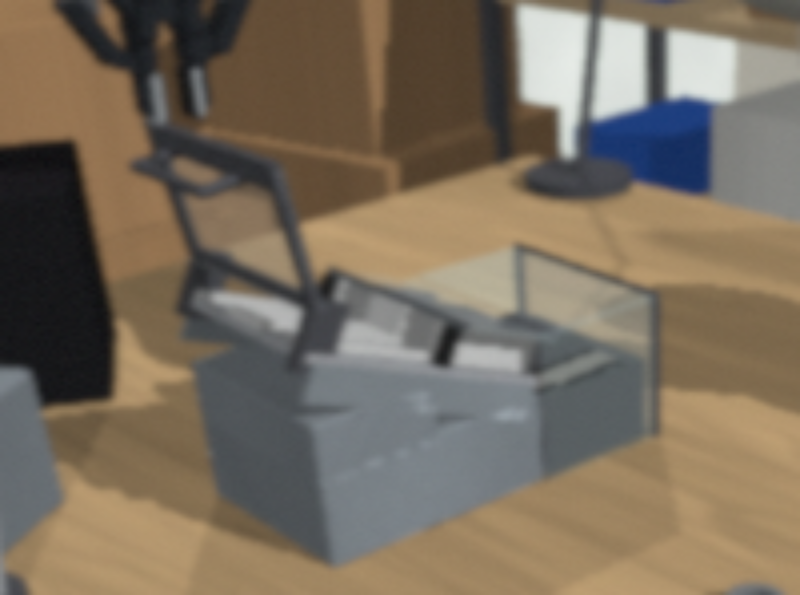

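View pics/w8.png

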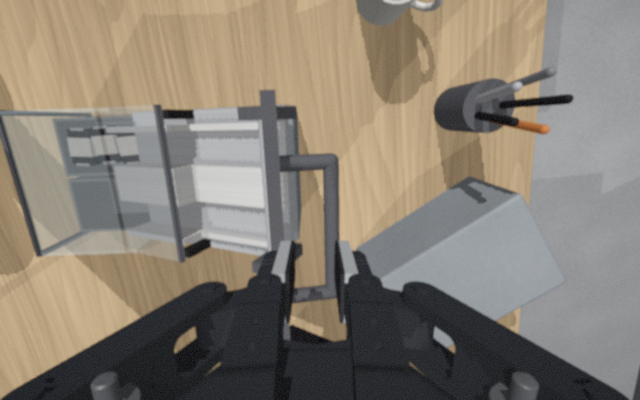

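>>> play_rows([
  [[0,0,-2],0,2.0],
  [[-1,0,-5],0,4.0],
  [[-1,0,-9],0,5.0],
  [[-2,0,-13],0,5.0],
  [[-2,0,-17],0,5.0],
  [[-2,0,-19],0,5.0],
  [[-2,0,-20],0,5.0],
  [[-2,0,-20],0,5.0],
  [[-2,0,-20],0,5.0],
])

```text
time: 7.97
ee_pos: [0.4358, -0.2175, 0.3946]
tcp_rot: [-14.7, 89.0, -20.9]
wrist_force: [-0.1, 0.4, 0.0]
opening: 0.0502
```

```bash
python3 - <<'E'
from h import *
Rt,p,o=tool(); print(p,o['opening'],o['qd'].round(2),o['wrist_force'],o['q'].round(1))
m,T=pose('wrist',o); pic,dep=bot.camera('wrist'); np.savez('w9.npz',pic=pic,dep=dep,T=T); cv2.imwrite('pics/w9.png',pic)
m,T=pose('top'); pic,dep=bot.camera('top'); np.savez('t9.npz',pic=pic,dep=dep,T=T);cv2.imwrite('pics/t9.png',pic)
E
```

```text
[ 0.43577407 -0.21745529  0.39459321] 0.05020942853231622 [ 0.69  2.67  0.93 -0.05  0.12  0.16] [-0.11049813  0.36236773  0.02937071] [-2.66e+01  2.80e+00  2.68e+01  1.13e+02  1.00e-01  6.97e+01]
```

View pics/w9.png

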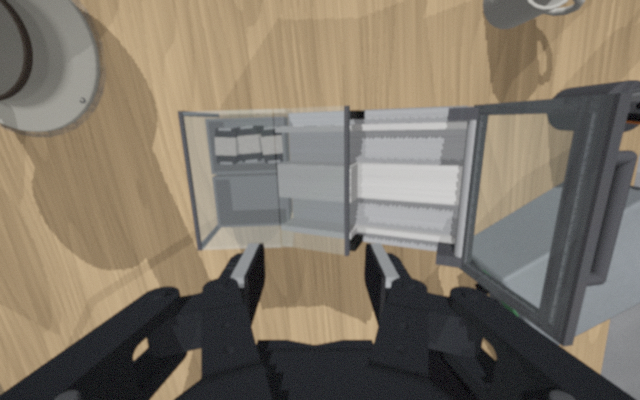

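View pics/t9.png

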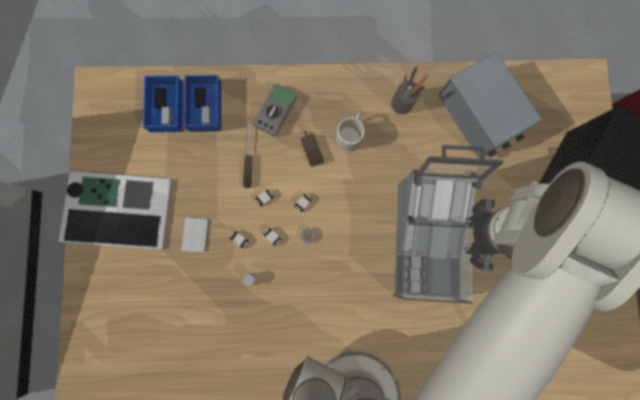

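```bash
python3 - <<'E'
from h import *
d=np.load('w9.npz'); T=d['T']; m=bot.camera_model('wrist'); P=cloud(m,T,d['dep'])
S=station(-5.5,[.590,-.2385,.235]); Q=(P-S[:3,3])@S[:3,:3]
for u in(380,410,440):
    print(u)
    print([(v,int(1000*Q[v,u,1]),int(round(1000*(Q[v,u,2]-Q[v,u,0]*np.tan(np.radians(25)))))) for v in range(100,256,3) if Q[v,u,2]==Q[v,u,2]], 1000*Q[180,u,0].round(4))
img=cv2.resize(d['pic'][95:260,330:480],None,fx=4,fy=3.6,interpolation=cv2.INTER_CUBIC); cv2.imwrite('pics/w9z.png',img)
E
```

```text
380
[(100, 105, -215), (103, 101, -214), (106, 96, -216), (109, 86, -46), (112, 83, -38), (115, 79, -38), (118, 76, -39), (121, 72, -38), (124, 69, -30), (127, 65, -31), (130, 62, -39), (133, 58, -38), (136, 55, -36), (139, 51, -38), (142, 48, -39), (145, 44, -40), (148, 40, -38), (151, 37, -39), (154, 33, -37), (157, 29, -38), (160, 26, -39), (163, 23, -32), (166, 19, -31), (169, 16, -30), (172, 12, -31), (175, 8, -31), (178, 5, -30), (181, 1, -30), (184, -2, -31), (187, -5, -30), (190, -10, -31), (193, -13, -30), (196, -17, -30), (199, -23, -39), (202, -27, -40), (205, -31, -40), (208, -35, -39), (211, -39, -40), (214, -43, -38), (217, -47, -39), (220, -51, -40), (223, -55, -40), (226, -60, -42), (229, -61, -31), (232, -64, -30), (235, -72, -40), (238, -77, -41), (241, -80, -40), (244, 17, 229), (247, 17, 233), (250, 17, 236), (253, 17, 240)] -73.0
410
[(100, 105, -239), (103, 100, -239), (106, 95, -240), (109, 85, -38), (112, 82, -38), (115, 78, -39), (118, 75, -39), (121, 72, -39), (124, 69, -28), (127, 65, -30), (130, 62, -39), (133, 58, -38), (136, 55, -38), (139, 51, -40), (14
[... 807 characters left out ...]
62, -39), (133, 59, -37), (136, 55, -39), (139, 52, -39), (142, 49, -39), (145, 45, -36), (148, 42, -38), (151, 39, -38), (154, 35, -39), (157, 32, -39), (160, 28, -40), (163, 25, -41), (166, 23, -30), (169, 19, -30), (172, 16, -31), (175, 13, -30), (178, 9, -30), (181, 6, -30), (184, 2, -29), (187, 0, -30), (190, -3, -29), (193, -7, -30), (196, -11, -29), (199, -14, -30), (202, -18, -32), (205, -24, -40), (208, -27, -40), (211, -31, -39), (214, -35, -41), (217, -38, -39), (220, -42, -39), (223, -46, -39), (226, -50, -40), (229, -53, -38), (232, -57, -40), (235, -60, -37), (238, -62, -31), (241, -66, -31), (244, -69, -29), (247, -69, -20), (250, -70, -11), (253, -70, -1)] -11.299999999999999
```

View pics/w9z.png

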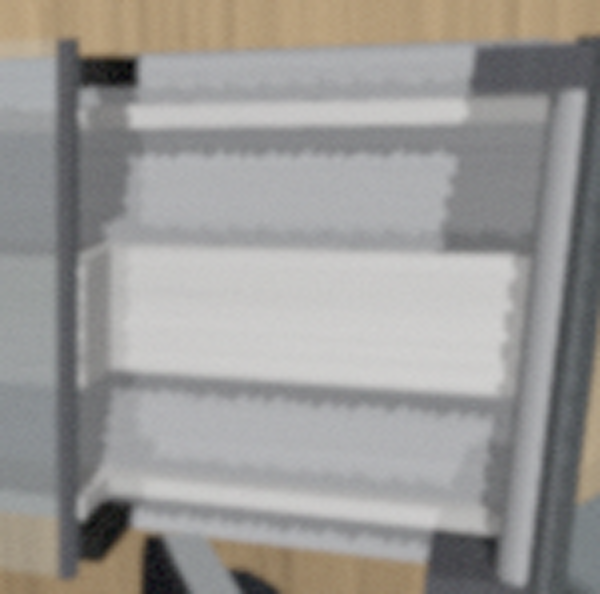

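```bash
python3 - <<'E'
from h import *
m,T=pose('top'); Rt,p,o=tool()
for n,px,z in [('b',(265,198),.02),('b',(303,202),.02),('b',(239,239),.02),('b',(272,236),.02),('tape',(308,235),.018),('pot',(249,280),.04),('drive',(195,234),.01),('driver',(248,175),.02)]:
    w=on_plane(m,T,[px],z)[0]; print(n,w.round(3))
tgt=np.array([.44,.10,.30]); print('shift',(Rt.T@(tgt-p)*100).round(1))
E
```

```text
b [0.584 0.251 0.02 ]
b [0.569 0.137 0.02 ]
b [0.463 0.329 0.02 ]
b [0.469 0.231 0.02 ]
tape [0.47  0.124 0.018]
pot [0.343 0.297 0.04 ]
drive [0.482 0.462 0.01 ]
driver [0.656 0.302 0.02 ]
shift [ 9.2 31.6 -3.2]
```

>>> play_rows([
  [[0,4,0],0,6.0],
  [[0,8,0],0,6.0],
  [[0,12,0],0,6.0],
  [[2,16,0.5],0,6.0],
  [[5,20,1],0,6.0],
  [[8,24,1.5],0,6.0],
  [[11,28,2.3],0,6.0],
  [[13,32,2.3],0,6.0],
  [[14.5,36,2.3],0,6.0],
  [[14.5,38.2,2.3],0,6.0],
  [[14.5,38.2,2.3],0,6.0],
  [[14.5,38.2,2.3],0,6.0],
])

```text
time: 9.07
ee_pos: [0.5019, 0.1626, 0.2451]
tcp_rot: [-26.5, 89.3, -32.5]
wrist_force: [0.1, -0.1, 0.3]
opening: 0.06
```

```bash
cat > look.py <<'E'
from h import *
import sys
def blocks(name):
    Rt,p,o=tool(); m,T=pose('wrist',o); pic,dep=bot.camera('wrist'); np.savez(name+'.npz',pic=pic,dep=dep,T=T)
    P=cloud(m,T,dep); hm=((P[...,2]>.010)&(P[...,2]<.03)).astype(np.uint8)
    hm=cv2.morphologyEx(hm,cv2.MORPH_OPEN,np.ones((3,3)))
    n,lab,st,_=cv2.connectedComponentsWithStats(hm)
    img=pic.copy(); res=[]
    for i in range(1,n):
        if st[i,4]<150: continue
        X=P[lab==i]; X=X[X[:,2]>.014]
        if len(X)<50: continue
        (c,(w,h),a)=cv2.minAreaRect((X[:,:2]*1000).astype(np.float32))
        if w<h: w,h,a=h,w,a+90
        a=(a+90)%180-90
        z=np.median(X[:,2]); q=project(m,T,[[c[0]/1000,c[1]/1000,z]])[0]
        res.append((c,w,h,a,z)); cv2.putText(img,str(len(res)-1),(int(q[0]),int(q[1])),0,.5,(0,0,255),1)
        print(len(res)-1,'px',q.round(),'xy',np.round(c,1),'wh',round(w,1),round(h,1),'ang',round(a,1),'z',round(float(z),4),'n',len(X))
    cv2.imwrite('pics/'+name+'.png',img)
    print('tcp',p.round(4),'zyaw',np.degrees(np.arctan2(Rt[1,2],Rt[0,2])).round(2),'q',o['q'].round(1))
if __name__=='__main__': blocks(sys.argv[1])
E
python3 look.py w10
```

```text
0 px [258.  25.] xy [459.8 334.8] wh 52.1 30.7 ang 52.4 z 0.0214 n 1537
1 px [498.  28.] xy [715.8 305.2] wh 200.3 25.4 ang -3.4 z 0.0238 n 2906
2 px [589. 114.] xy [827.3 204.2] wh 160.4 67.9 ang -57.7 z 0.023 n 1316
3 px [167.  72.] xy [350.7 299.3] wh 33.2 15.8 ang 67.5 z 0.0178 n 217
4 px [378.  87.] xy [584.8 258.6] wh 52.1 30.8 ang -55.6 z 0.0212 n 1308
5 px [277. 120.] xy [465.8 235.6] wh 52.3 30.2 ang 45.0 z 0.0214 n 1199
6 px [368. 189.] xy [566.9 141.5] wh 52.5 30.2 ang -40.7 z 0.0211 n 1007
7 px [508. 198.] xy [736.8 114.6] wh 114.0 45.6 ang 20.2 z 0.0284 n 2671
8 px [289. 208.] xy [466.1 127.9] wh 44.7 44.6 ang 81.4 z 0.019 n 639
9 px [507. 268.] xy [746.9  13.6] wh 75.4 28.4 ang 46.4 z 0.0216 n 461
10 px [ 26. 334.] xy [ 71.3 -19.6] wh 207.2 75.2 ang 68.8 z 0.0169 n 2767
11 px [596. 357.] xy [ 887.  -146.5] wh 34.7 5.5 ang -13.9 z 0.0217 n 145
tcp [0.5019 0.1626 0.2451] zyaw -5.96 q [ 18.2   1.8   8.3  96.1  -0.5 114.2]
```

View pics/w10.png

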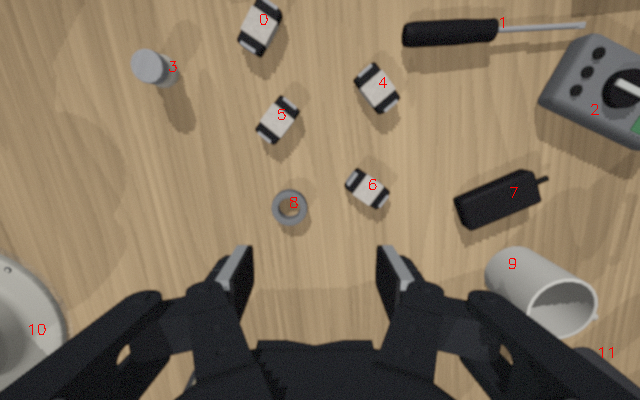

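>>> play_rows([
  [[2,0,1],-7,5.0],
  [[5,-0.5,3],-14,5.0],
  [[8,-1,5],-21,5.0],
  [[11,-1.4,6.7],-28,5.0],
  [[13,-1.4,6.7],-35,5.0],
  [[15,-1.4,6.7],-42,5.0],
  [[15.5,-1.4,6.7],-49,5.0],
  [[15.5,-1.4,6.7],-55.3,5.0],
  [[15.5,-1.4,6.7],-55.3,5.0],
  [[15.5,-1.4,6.7],-55.3,5.0],
  [[15.5,-1.4,6.7],-55.3,5.0],
])

```text
time: 10.03
ee_pos: [0.5694, 0.1367, 0.0948]
tcp_rot: [-68.1, 89.1, -19.3]
wrist_force: [-0.7, -0.7, 0.0]
opening: 0.05
```

```bash
cat > to.py <<'E'
from h import *
import sys
# usage: to.py x y z zyaw  (m, deg) -> shift needed in tool cm, turn
x,y,z,yaw=map(float,sys.argv[1:5])
Rt,p,o=tool(); zy=np.degrees(np.arctan2(Rt[1,2],Rt[0,2]))
print('tcp',p.round(4),'zyaw',zy.round(2),'shift',(Rt.T@(np.array([x,y,z])-p)*100).round(2),'turn',round(-((yaw-zy+180)%360-180),1),'open',round(o['opening'],4),'F',o['wrist_force'].round(1),'q',o['q'].round(0),'qd',abs(o['qd']).max().round(1), 'axis',Rt[:,0].round(3))
E
python3 look.py w11; python3 to.py .5669 .1415 .004 49.3
```

```text
0 px [323.  13.] xy [472.6 228.7] wh 52.4 14.5 ang 49.0 z 0.0213 n 2145
1 px [461. 120.] xy [584.3 258.1] wh 52.2 31.0 ang -54.7 z 0.0212 n 3615
2 px [205. 116.] xy [466.2 127.1] wh 45.0 44.8 ang -55.3 z 0.0191 n 2360
3 px [609. 204.] xy [704.9 305.8] wh 178.7 25.9 ang -2.8 z 0.0241 n 5961
4 px [316. 209.] xy [566.5 141.1] wh 52.4 30.2 ang -40.4 z 0.0212 n 2726
5 px [596. 319.] xy [792.3 253.9] wh 78.8 14.4 ang 71.0 z 0.0221 n 1564
6 px [371. 334.] xy [682.3 102.3] wh 20.3 2.5 ang -71.4 z 0.0194 n 140
7 px [ 13. 357.] xy [ 495.3 -142.4] wh 41.2 5.3 ang -5.3 z 0.0209 n 837
8 px [448. 381.] xy [756.9 126.4] wh 67.8 20.8 ang -0.1 z 0.0288 n 946
tcp [0.5694 0.1367 0.0948] zyaw 48.83 q [13.7  8.5 -1.1 79.6 -0.5 54.9]
tcp [0.5693 0.1369 0.0949] zyaw 48.88 shift [9.08 0.63 0.13] turn -0.4 open 0.0501 F [ 0.5 -0.1 -0.1] q [14.  9. -1. 80. -1. 55.] qd 0.7 axis [ 0.015 -0.005 -1.   ]
```

View pics/w11.png

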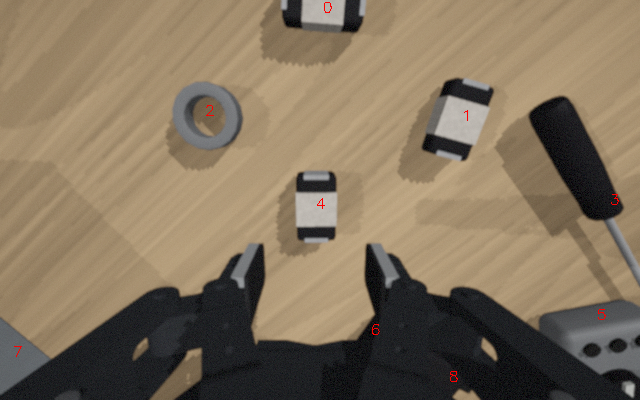

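>>> play_rows([
  [[3,0.6,0.1],0,5.0],
  [[6,0.6,0.1],0,5.0],
  [[8,0.6,0.1],0,5.0],
  [[9,0.6,0.1],0,5.0],
  [[9,0.6,0.1],0,5.0],
  [[9,0.6,0.1],0,2.4],
  [[9,0.6,0.1],0,2.4],
  [[9,0.6,0.1],0,2.4],
  [[9,0.6,0.1],0,2.4],
  [[7,0.6,0.1],0,2.4],
  [[4,0.6,0.1],0,2.4],
  [[4,0.6,0.1],0,2.4],
], squeeze=40)

```text
time: 11.08
ee_pos: [0.5679, 0.1424, 0.0602]
tcp_rot: [-58.6, 88.7, -9.5]
wrist_force: [0.8, 1.0, 0.3]
opening: 0.0289
```

```bash
python3 - <<'E'
from h import *
S=station(-5.5,[.590,-.2385,.235])
print(S[:3,:3]@np.array([-.060,-.0405,0])+S[:3,3])
cv2.imwrite('pics/w12.png',bot.camera('wrist')[0])
E
python3 to.py .526 -.273 .30 84
```

```text
[ 0.52639448 -0.2730628   0.235     ]
tcp [0.5675 0.1423 0.0579] zyaw 49.08 shift [-24.12 -24.5  -33.85] turn -34.9 open 0.0287 F [ 0.4  0.6 -1. ] q [14.  9. -5. 75. -1. 55.] qd 3.3 axis [ 0.02  -0.004 -1.   ]
```

View pics/w12.png

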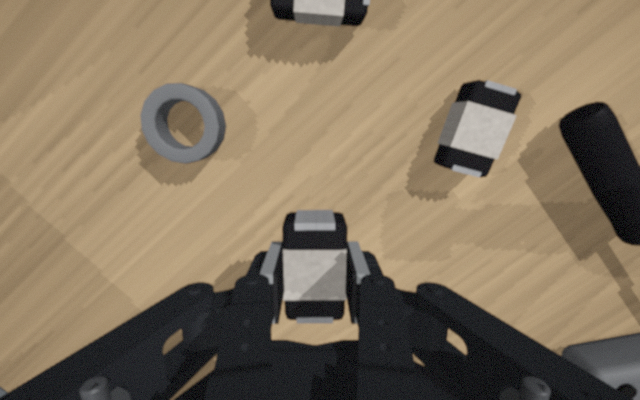

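>>> play_rows([
  [[-4,0,0],-4,2.4],
  [[-8,0,-1],-8,2.4],
  [[-12,-1,-3],-12,2.4],
  [[-15,-3,-6],-16,2.4],
  [[-18,-6,-8],-20,2.4],
  [[-21,-8,-11],-24,2.4],
  [[-24,-10,-14],-28,2.4],
  [[-24,-12.5,-17],-32,2.4],
  [[-24,-15,-20],-35,2.4],
  [[-24,-17,-23.5],-35,2.4],
  [[-24,-19,-26],-35,2.4],
  [[-24,-19,-26],-35,2.4],
])

```text
time: 12.13
ee_pos: [0.5344, -0.1836, 0.2946]
tcp_rot: [-111.5, 89.1, -27.7]
wrist_force: [0.4, 1.0, -0.5]
opening: 0.0289
```

```bash
python3 to.py .526 -.273 .26 84.5
```

```text
tcp [ 0.5344 -0.1836  0.2946] zyaw 83.8 shift [ 3.51 -0.08 -8.96] turn -0.7 open 0.0289 F [ 0.4  1.  -0.5] q [-19.   8.  21. 102.  -0. -13.] qd 1.8 axis [ 0.013 -0.007 -1.   ]
```

>>> play_rows([
  [[0,0,-3],-0.7,2.4],
  [[1,0,-6],-0.7,2.4],
  [[2.5,-0.1,-9],-0.7,2.4],
  [[3.5,-0.1,-9],-0.7,2.4],
  [[3.5,-0.1,-9],-0.7,2.4],
  [[3.5,-0.1,-9],-0.7,2.4],
])

```text
time: 12.63
ee_pos: [0.5272, -0.2675, 0.2601]
tcp_rot: [-103.6, 89.2, -18.9]
wrist_force: [0.8, 0.0, -1.1]
opening: 0.0288
```

```bash
python3 to.py .526 -.273 .187 84.5; python3 - <<'E'
from h import *
cv2.imwrite('pics/w13.png',bot.camera('wrist')[0])
E
```

```text
tcp [ 0.5272 -0.2675  0.2601] zyaw 84.75 shift [ 7.31  0.16 -0.53] turn 0.2 open 0.0288 F [ 0.8  0.  -1.1] q [-27.  11.  20.  98.   0. -22.] qd 1.6 axis [ 0.013 -0.004 -1.   ]
```

View pics/w13.png

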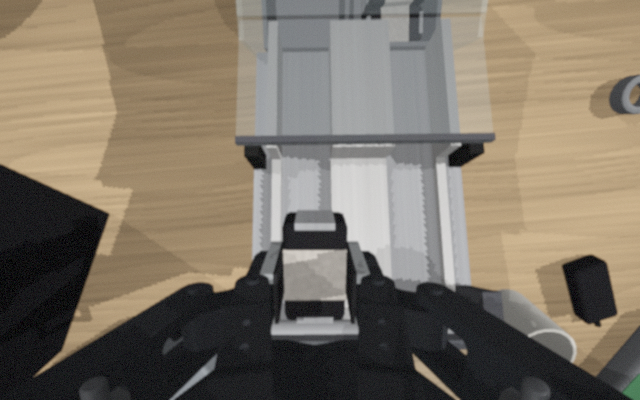

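>>> play_rows([
  [[2,0,0],0,2.4],
  [[4,0,0],0,2.4],
  [[4,0,0],0,2.4],
  [[4,0,0],0,2.4],
  [[4,0,0],0,2.4],
])

```text
time: 13.1
ee_pos: [0.5285, -0.2674, 0.2226]
tcp_rot: [-105.9, 89.0, -21.1]
wrist_force: [-0.6, 0.5, -0.2]
opening: 0.0287
```

```bash
python3 to.py .526 -.273 .187 84.5; python3 - <<'E'
from h import *
Rt,p,o=tool(); m,T=pose('wrist',o); pic,dep=bot.camera('wrist'); cv2.imwrite('pics/w14.png',pic)
P=cloud(m,T,dep); S=station(-5.5,[.590,-.2385,.235]); Q=(P-S[:3,3])@S[:3,:3]
# block in gripper: points near TCP above z
t=(p-S[:3,3])@S[:3,:3]; print('tcp in st',t)
M=(np.abs(Q[...,0]-t[0])<.04)&(np.abs(Q[...,1]-t[1])<.025)&(np.abs(P[...,2]-p[2]-.0145)<.006)
X=Q[M][:,:2]*1000; print(len(X), cv2.minAreaRect(X.astype(np.float32)), np.median(P[M][:,2]))
for v in (165,180,200):
    print([(u,int(1000*Q[v,u,1]),int(round(1000*(Q[v,u,2]-Q[v,u,0]*np.tan(np.radians(25)))))) for u in range(240,480,6)],Q[v,360,0])
E
```

```text
tcp [ 0.5285 -0.2674  0.2226] zyaw 84.83 shift [ 3.56  0.26 -0.56] turn 0.3 open 0.0287 F [-0.6  0.5 -0.2] q [-27.  10.  14.  94.   0. -22.] qd 0.7 axis [ 0.016 -0.006 -1.   ]
tcp in st [-0.05839916 -0.03467371 -0.01237211]
6998 ((-57.915992736816406, -34.789302825927734), (49.89110565185547, 53.308380126953125), 89.52445220947266) 0.2379115329262162
[(240, -80, -11), (246, -76, -11), (252, -74, -19), (258, -74, -40), (264, -70, -40), (270, -64, -31), (276, -61, -39), (282, -57, -39), (288, -52, -39), (294, -48, -40), (300, -44, -39), (306, -40, -40), (312, -35, -38), (318, -31, -40), (324, -27, -39), (330, -23, -39), (336, -19, -30), (342, -15, -30), (348, -11, -30), (354, -7, -31), (360, -3, -29), (366, 0, -30), (372, 4, -30), (378, 8, -29), (384, 13, -30), (390, 17, -30), (396, 20, -29), (402, 27, -38), (408, 31, -38), (414, 36, -39), (420, 40, -40), (426, 44, -38), (432, 48, -39), (438, 52, -38), (444, 56, -38), (450, 61, -39), (456, 62, -30), (462, 65, -30), (468, 73, -37), (474, 75, -33)] -0.09786725169437151
[(240, -125, -208), (246, -82, -40), (252, -78, -39), (258, -73, -39), (264, -68, -31), (270, -64, -30), (276, -61, -40), (282, -56, -39), (288, -52, -39), (294, -48, -39), (300, -44, -39), (306, -40, -40), (312, -35, -39), (318, -31, -40), (324, -27, -39), (330, -23, -39), (336, -19, -29), (342, -15, -31), (348, -11, -29), (354, -7, -31), (360, -3, -30), (366, 0, -32), (372, 4, -30), (378, 8, -29), (384, 12, -30), (390, 17, -31), (396, 21, -31), (402, 27, -38), (408, 30, -37), (414, 35, -38), (420, 39, -39), (426, 43, -39), (432, 48, -39), (438, 52, -38), (444, 56, -39), (450, 60, -38), (456, 62, -32), (462, 65, -30), (468, 68, -29), (474, 77, -39)] -0.08827743125602883Traceback (most recent call last):
  File "<stdin>", line 9, in <module>
ValueError: cannot convert float NaN to integer
```

View pics/w14.png

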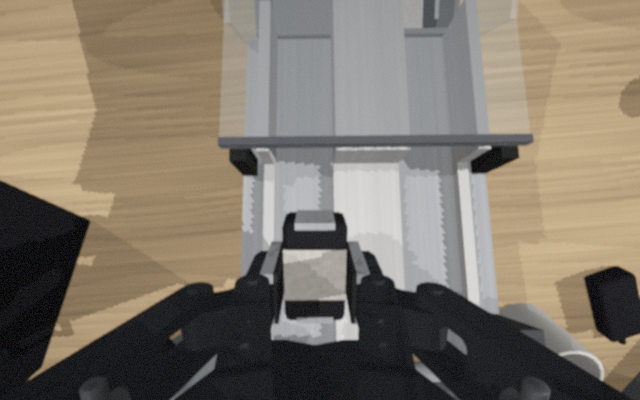

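>>> play_rows([
  [[1,0.2,-0.6],0,2.4],
  [[2.5,0.2,-0.6],0,2.4],
  [[3.5,0.2,-0.6],0,2.4],
  [[3.5,0.2,-0.6],0,2.4],
  [[3.5,0.2,-0.6],0,2.4],
])

```text
time: 13.57
ee_pos: [0.5258, -0.2739, 0.1857]
tcp_rot: [-105.0, 89.1, -20.2]
wrist_force: [-0.1, 0.2, -0.9]
opening: 0.0295
```

```bash
python3 to.py .526 -.273 .187 84.5; python3 - <<'E'
from h import *
cv2.imwrite('pics/w15.png',bot.camera('wrist')[0])
E
```

```text
tcp [ 0.5258 -0.2739  0.1857] zyaw 84.78 shift [-0.13 -0.01  0.09] turn 0.3 open 0.0295 F [-0.1  0.2 -0.9] q [-28.   9.  10.  90.   0. -22.] qd 1.1 axis [ 0.014 -0.005 -1.   ]
```

View pics/w15.png

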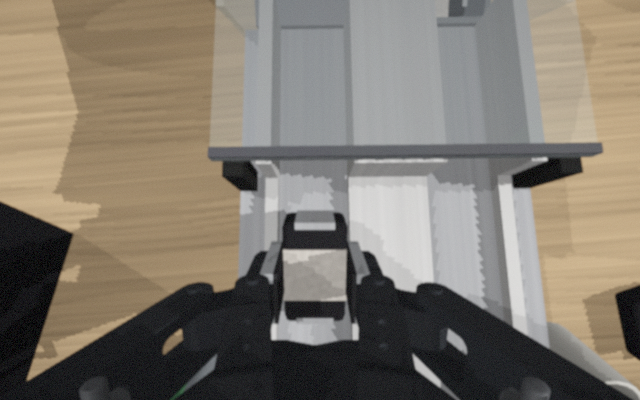

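>>> play_rows([
  [[0,0,0],0,3.4],
  [[0,0,0],0,4.5],
  [[0,0,0],0,5],
  [[0,0,0],0,5],
  [[-1,0,0],0,5],
  [[-3,0,0],0,5],
  [[-5,0,0],0,5],
  [[-7,0,0],0,5],
  [[-7,0,0],0,5],
  [[-7,0,0],0,5],
])

```text
time: 14.45
ee_pos: [0.5256, -0.2737, 0.2576]
tcp_rot: [-106.6, 89.0, -21.8]
wrist_force: [0.3, 0.2, -0.3]
opening: 0.0503
```

```bash
python3 to.py .50 .16 .25 -6; python3 - <<'E'
from h import *
cv2.imwrite('pics/w16.png',bot.camera('wrist')[0])
E
```

```text
tcp [ 0.5256 -0.2737  0.2576] zyaw 84.79 shift [ 0.43  6.5  42.96] turn 90.8 open 0.0503 F [ 0.3  0.2 -0.3] q [-28.  11.  19.  98.   0. -22.] qd 3.0 axis [ 0.017 -0.007 -1.   ]
```

View pics/w16.png

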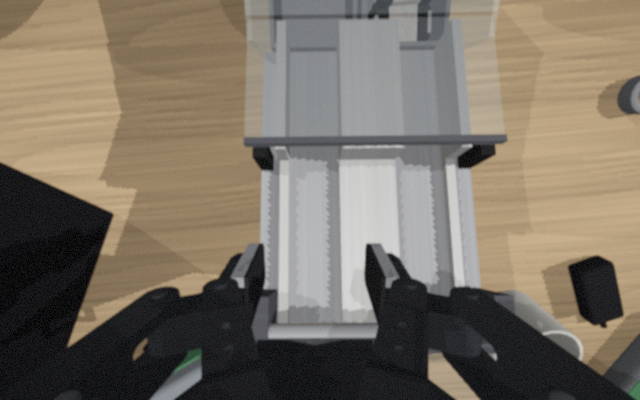

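>>> play_rows([
  [[-2,0,4],0,5],
  [[-2,1,8],-5,5],
  [[-2,2,12],-10,5],
  [[-2,3,16],-15,5],
  [[-1,4,20],-20,5],
  [[1,5,24],-25,5],
  [[3,6,28],-30,5],
  [[5,7,32],-35,5],
  [[8,8,36],-40,5],
  [[11,9,40],-45,5],
  [[13,10,44],-50,5],
  [[13.5,10.6,47],-50,5],
])

```text
time: 15.5
ee_pos: [0.4652, 0.1811, 0.1233]
tcp_rot: [-165.2, 89.2, -30.1]
wrist_force: [0.3, -0.2, 0.8]
opening: 0.0501
```

```bash
python3 look.py w17; python3 - <<'E'
from h import *
p=bot.camera('top')[0]; cv2.imwrite('pics/t17.png',cv2.resize(p[150:320,190:500],None,fx=2.5,fy=2.5))
E
```

```text
0 px [266. 158.] xy [465.4 126.4] wh 45.0 45.0 ang 17.5 z 0.019 n 1571
1 px [512. 199.] xy [344.2 295.2] wh 34.9 18.6 ang 25.6 z 0.0181 n 522
2 px [357. 247.] xy [465.5 235.1] wh 53.6 30.4 ang 44.3 z 0.0212 n 1719
3 px [439. 292.] xy [442.5 319.2] wh 20.1 7.6 ang -38.5 z 0.0209 n 212
4 px [ 64. 340.] xy [722.8 108.5] wh 85.4 44.9 ang 18.6 z 0.0286 n 2855
5 px [284. 335.] xy [576.4 252.3] wh 52.3 15.1 ang -50.0 z 0.021 n 810
tcp [0.4652 0.1811 0.1233] zyaw 135.08 q [ 21.6  -3.2 -10.2  82.6  -0.6 -23.5]
```

View pics/w17.png

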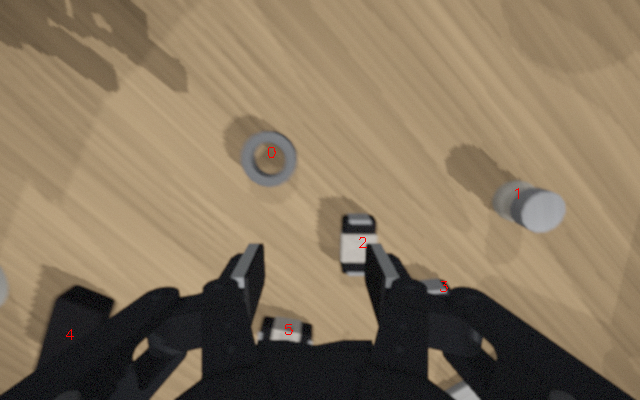

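View pics/t17.png

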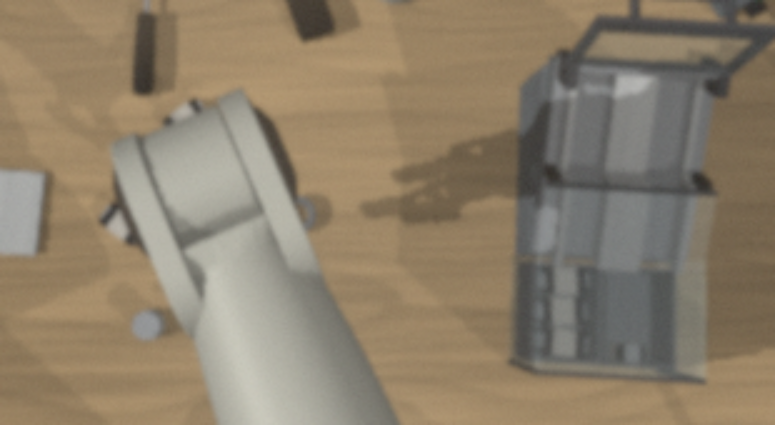

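```bash
python3 to.py .4658 .2354 .004 134.7
```

```text
tcp [0.4643 0.1837 0.1222] zyaw 135.09 shift [11.79 -3.75  3.67] turn 0.4 open 0.0501 F [-1.  -1.3  0. ] q [ 22.  -3. -10.  83.  -1. -23.] qd 4.7 axis [ 0.009 -0.006 -1.   ]
```

>>> play_rows([
  [[2,-2,2],0,5],
  [[4,-2,2],0,5],
  [[4,-2,2],0,5],
  [[4,-2,2],0,5],
  [[4,-2,2],0,5],
])

```text
time: 16.02
ee_pos: [0.468, 0.2075, 0.0869]
tcp_rot: [-155.5, 89.1, -20.7]
wrist_force: [0.5, -0.3, 0.2]
opening: 0.0498
```

```bash
python3 look.py w18; python3 to.py .4658 .2354 .004 134.7
```

```text
0 px [231. 134.] xy [465.5 126.8] wh 45.0 44.8 ang 27.8 z 0.019 n 2325
1 px [525. 182.] xy [344.7 295.1] wh 34.1 19.5 ang 30.5 z 0.0182 n 763
2 px [342. 241.] xy [465.5 235.4] wh 53.7 30.0 ang 45.0 z 0.0213 n 2733
3 px [439. 291.] xy [441.5 318.6] wh 18.0 6.8 ang -46.3 z 0.0208 n 232
4 px [ 18. 352.] xy [716.5 117.7] wh 91.2 42.1 ang 36.6 z 0.0282 n 3800
5 px [272. 337.] xy [567.5 257.7] wh 32.2 4.5 ang -51.5 z 0.0172 n 212
tcp [0.468  0.2075 0.0869] zyaw 134.73 q [ 24.3  -1.2 -12.2  78.3  -0.6 -20.5]
tcp [0.4684 0.2077 0.0874] zyaw 134.72 shift [ 8.32 -1.71  2.27] turn 0.0 open 0.0501 F [-0.1 -0.1  0.8] q [ 24.  -1. -12.  78.  -1. -20.] qd 0.3 axis [ 0.016 -0.005 -1.   ]
```

View pics/w18.png

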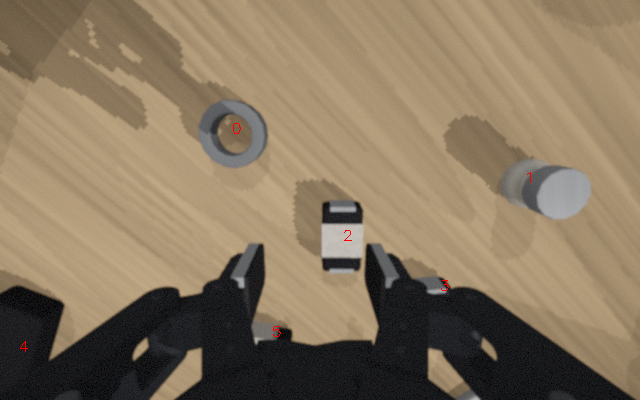

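>>> play_rows([
  [[2,-1.7,2.2],0,5],
  [[3,-1.7,2.2],0,5],
  [[4,-1.7,2.2],0,5],
  [[6,-1.7,2.2],0,5],
  [[8.2,-1.7,2.2],0,5],
  [[8.2,-1.7,2.2],0,5],
  [[8.2,-1.7,2.2],0,2.4],
  [[8.2,-1.7,2.2],0,2.4],
  [[8.2,-1.7,2.2],0,2.4],
  [[8.2,-1.7,2.2],0,2.4],
  [[5,-1.7,2.2],0,2.4],
  [[2,-1.7,2.2],0,2.4],
])

```text
time: 17.07
ee_pos: [0.4637, 0.2352, 0.0661]
tcp_rot: [-163.3, 89.2, -28.5]
wrist_force: [1.0, -0.1, -1.5]
opening: 0.029
```

```bash
python3 to.py .526 -.273 .28 84.5; python3 - <<'E'
from h import *
cv2.imwrite('pics/w19.png',bot.camera('wrist')[0])
E
```

```text
tcp [0.4637 0.2352 0.0661] zyaw 134.78 shift [-20.98  31.3  -40.74] turn 50.3 open 0.029 F [ 1.  -0.1 -1.5] q [ 27.   0. -13.  76.  -1. -18.] qd 40.6 axis [ 0.012 -0.007 -1.   ]
```

View pics/w19.png

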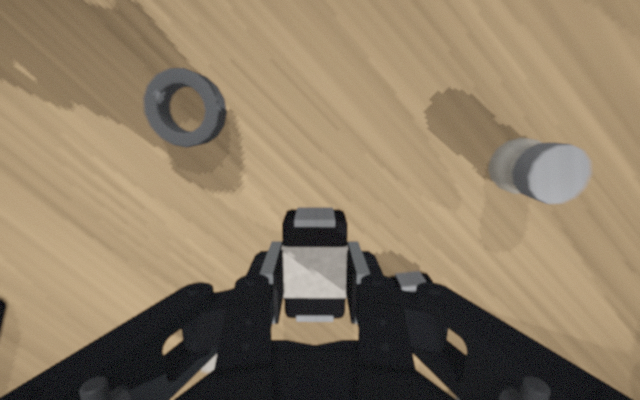

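>>> play_rows([
  [[-4,0,0],0,2.4],
  [[-7,1.8,-2.3],5,2.4],
  [[-10,3.6,-4.7],10,2.4],
  [[-13,5.4,-7],15,2.4],
  [[-16,7.2,-9.4],20,2.4],
  [[-19,9,-11.7],25,2.4],
  [[-21,11.2,-14.5],30,2.4],
  [[-21,13.6,-17.6],35,2.4],
  [[-21,16,-20.7],40,2.4],
  [[-21,18.4,-23.8],45,2.4],
  [[-21,20.8,-27],50.3,2.4],
  [[-21,23.2,-30.2],50.3,2.4],
])

```text
time: 18.12
ee_pos: [0.5096, -0.1429, 0.2796]
tcp_rot: [-104.1, 89.0, -20.0]
wrist_force: [1.1, 0.8, -0.7]
opening: 0.0286
```

>>> play_rows([
  [[0,0,-3],0,2.4],
  [[0,0,-6],0,2.4],
  [[0,0,-9],0,2.4],
  [[0,0,-11],0,2.4],
  [[0,0,-12],0,2.4],
  [[0,0,-12],0,2.4],
  [[0,0,-12],0,2.4],
  [[0,0,-12],0,2.4],
])

```text
time: 18.78
ee_pos: [0.4984, -0.2594, 0.2795]
tcp_rot: [-104.3, 89.1, -19.8]
wrist_force: [-0.5, -0.6, -1.8]
opening: 0.0295
```

```bash
python3 to.py .526 -.273 .187 84.5; python3 - <<'E'
from h import *
cv2.imwrite('pics/w20.png',bot.camera('wrist')[0])
E
```

```text
tcp [ 0.4984 -0.2594  0.2795] zyaw 84.53 shift [ 9.3  -2.73 -1.05] turn 0.0 open 0.0295 F [-0.5 -0.6 -1.8] q [-28.   7.  18. 100.   0. -22.] qd 0.6 axis [ 0.015 -0.005 -1.   ]
```

View pics/w20.png

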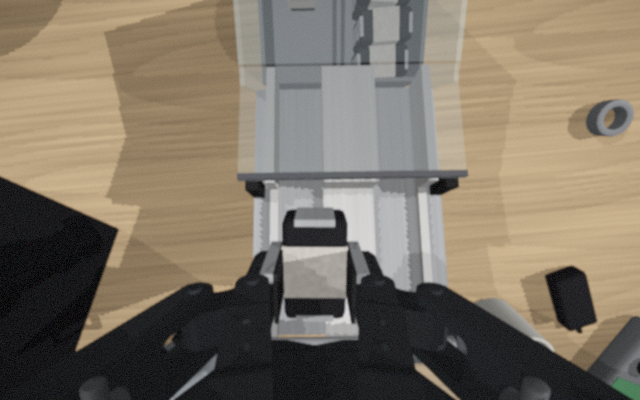

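Lateral correction, then down in stages, releasing after a check.

>>> play_rows([
  [[0,-1.5,-0.6],0,2.4],
  [[1,-2.7,-1.05],0,2.4],
  [[3,-2.7,-1.05],0,2.4],
  [[5.5,-2.7,-1.05],0,2.4],
  [[8,-2.7,-1.05],0,2.4],
  [[9.2,-2.7,-1.05],0,2.4],
  [[9.2,-2.7,-1.05],0,2.4],
  [[9.2,-2.7,-1.05],0,2.4],
  [[9.2,-2.7,-1.05],0,2.4],
])

```text
time: 19.58
ee_pos: [0.5259, -0.2734, 0.1892]
tcp_rot: [-105.7, 89.0, -21.2]
wrist_force: [0.1, -0.3, -1.3]
opening: 0.029
```

```bash
python3 to.py .526 -.273 .187 84.5; python3 - <<'E'
from h import *
cv2.imwrite('pics/w21.png',bot.camera('wrist')[0])
E
```

```text
tcp [ 0.5259 -0.2734  0.1892] zyaw 84.54 shift [ 0.22 -0.    0.04] turn 0.0 open 0.029 F [ 0.1 -0.3 -1.3] q [-28.   9.  10.  90.   0. -22.] qd 0.7 axis [ 0.016 -0.006 -1.   ]
```

View pics/w21.png

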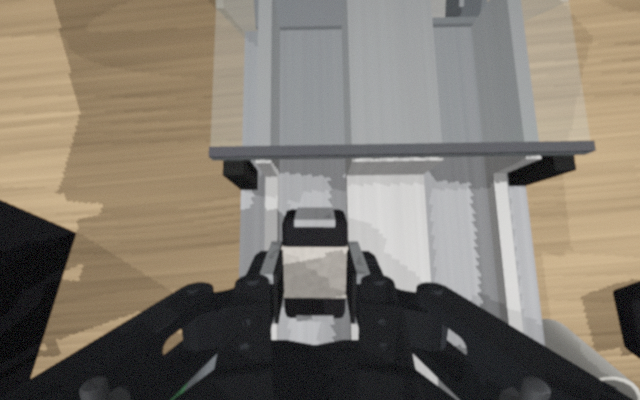

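>>> play_rows([
  [[0.2,0,0],0,3.4],
  [[0.2,0,0],0,4.5],
  [[0.2,0,0],0,5],
  [[0,0,0],0,5],
  [[-1,0,0],0,5],
  [[-3,0,0],0,5],
  [[-5,0,0],0,5],
  [[-8,0,0],0,5],
  [[-9,0,0],0,5],
  [[-9,0,0],0,5],
])

```text
time: 20.47
ee_pos: [0.5247, -0.2738, 0.2817]
tcp_rot: [-106.9, 88.8, -22.4]
wrist_force: [-0.3, 0.1, 0.5]
opening: 0.0499
```

>>> play_rows([
  [[0,0.5,4],0,5],
  [[0,1,8],-5,5],
  [[0,2,12],-10,5],
  [[0,3,16],-15,5],
  [[0,4,20],-20,5],
  [[1,5,24],-25,5],
  [[3,6,28],-30,5],
  [[5,7,32],-35,5],
  [[7,8,36],-40,5],
  [[9,9,40],-45,5],
  [[11,10,44],-50,5],
  [[13,11,47.8],-55,5],
])

```text
time: 21.47
ee_pos: [0.4646, 0.1928, 0.1536]
tcp_rot: [-161.0, 89.1, -21.2]
wrist_force: [2.3, 0.3, 1.1]
opening: 0.0504
```

>>> play_rows([
  [[0,0,0],0,5],
  [[0,0,0],0,5],
  [[0,0,0],0,5],
])

```text
time: 21.72
ee_pos: [0.4654, 0.191, 0.1548]
tcp_rot: [-162.4, 89.1, -23.0]
wrist_force: [1.6, 1.0, 0.7]
opening: 0.0498
```

```bash
python3 look.py w22; python3 to.py .46 .335 .09 142;  python3 - <<'E'
from h import *
p=bot.camera('top')[0]; cv2.imwrite('pics/t22.png',cv2.resize(p[150:320,190:500],None,fx=2.5,fy=2.5))
E
```

```text
0 px [268. 142.] xy [465.3 126.6] wh 44.8 44.6 ang -41.7 z 0.019 n 1288
1 px [482. 196.] xy [345.6 294.3] wh 33.8 16.3 ang 31.6 z 0.0179 n 346
2 px [  1. 247.] xy [743.7  27.3] wh 34.7 5.4 ang 34.7 z 0.0159 n 103
3 px [ 65. 308.] xy [737.2 114.2] wh 115.9 45.3 ang 19.7 z 0.0286 n 3826
4 px [418. 275.] xy [439.7 321.6] wh 21.1 10.1 ang -64.4 z 0.021 n 166
5 px [275. 315.] xy [581.6 263.2] wh 41.2 31.9 ang -55.7 z 0.0213 n 1083
tcp [0.4654 0.191  0.1548] zyaw 139.48 q [ 22.7  -2.9  -6.4  85.9  -0.6 -26.8]
tcp [0.4658 0.1905 0.1553] zyaw 139.41 shift [  6.44 -10.56   9.94] turn -2.6 open 0.0501 F [ 0.1 -0.2  1. ] q [ 23.  -3.  -6.  86.  -1. -27.] qd 1.0 axis [ 0.015 -0.006 -1.   ]
```

View pics/w22.png

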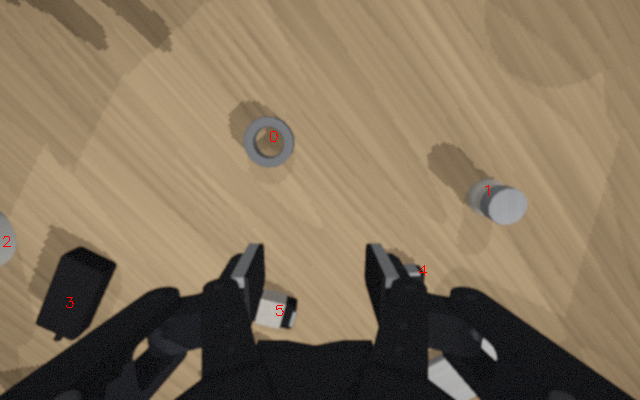

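View pics/t22.png

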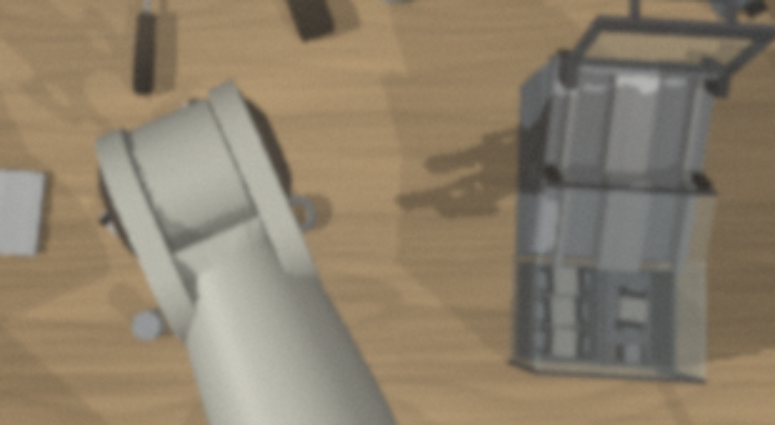

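>>> play_rows([
  [[1,-2.6,2.5],-1,5],
  [[2,-5.2,5],-2.6,5],
  [[3,-7.8,7.5],-2.6,5],
  [[5,-10.5,9.9],-2.6,5],
  [[5,-10.5,9.9],-2.6,5],
  [[5,-10.5,9.9],-2.6,5],
  [[5,-10.5,9.9],-2.6,5],
])

```text
time: 22.4
ee_pos: [0.4599, 0.334, 0.1047]
tcp_rot: [-162.4, 89.1, -20.4]
wrist_force: [0.1, -0.5, 0.7]
opening: 0.05
```

```bash
python3 look.py w23; python3 to.py .46 .335 .004 142.4
```

```text
0 px [116.   6.] xy [476.9 142.1] wh 35.4 8.7 ang -36.0 z 0.0188 n 600
1 px [405.  82.] xy [351.5 300.3] wh 33.5 14.2 ang 76.9 z 0.0166 n 321
2 px [314. 210.] xy [459.4 334.2] wh 52.5 30.0 ang 52.7 z 0.0213 n 2481
3 px [133. 230.] xy [584.4 258.5] wh 53.1 32.0 ang -55.7 z 0.0212 n 2621
4 px [104. 317.] xy [664.6 299.1] wh 99.1 7.1 ang -4.1 z 0.0212 n 726
5 px [463. 395.] xy [461.8 567.3] wh 20.6 19.5 ang -88.7 z 0.0156 n 274
tcp [0.4599 0.334  0.1047] zyaw 142.01 q [ 36.4   6.4  -2.4  80.7  -0.8 -15.6]
tcp [0.4601 0.3339 0.1051] zyaw 141.98 shift [10.11 -0.03  0.23] turn -0.4 open 0.0503 F [-0.2 -0.4  0.3] q [ 36.   6.  -2.  81.  -1. -16.] qd 0.7 axis [ 0.015 -0.005 -1.   ]
```

View pics/w23.png

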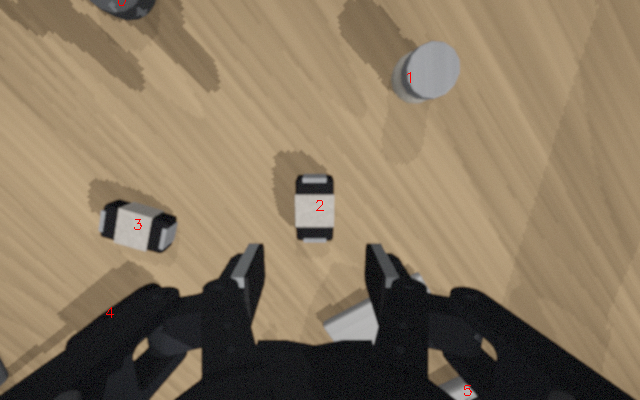

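>>> play_rows([
  [[4,0,0.1],0,5],
  [[7,0,0.1],0,5],
  [[9,0,0.1],0,5],
  [[10,0,0.1],0,5],
  [[10,0,0.1],0,5],
  [[10,0,0.1],0,2.4],
  [[10,0,0.1],0,2.4],
  [[10,0,0.1],0,2.4],
  [[10,0,0.1],0,2.4],
  [[7,0,0.1],0,2.4],
  [[4,0,0.1],0,2.4],
  [[4,0,0.1],0,2.4],
])

```text
time: 23.45
ee_pos: [0.4614, 0.3373, 0.071]
tcp_rot: [-142.2, 88.8, -0.1]
wrist_force: [0.6, 0.7, -0.8]
opening: 0.0288
```

```bash
python3 to.py .526 -.273 .28 84.5; python3 - <<'E'
from h import *
cv2.imwrite('pics/w24.png',bot.camera('wrist')[0])
E
```

```text
tcp [0.4614 0.3373 0.071 ] zyaw 142.09 shift [-20.75  43.91 -42.95] turn 57.6 open 0.0288 F [ 0.6  0.7 -0.8] q [ 37.   7.  -6.  77.  -1. -16.] qd 4.9 axis [ 0.022 -0.    -1.   ]
```

View pics/w24.png

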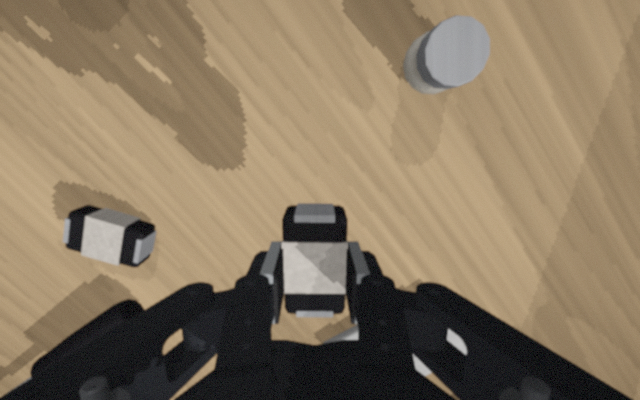

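>>> play_rows([
  [[-4,0,0],0,2.4],
  [[-7,1.8,-1.8],5,2.4],
  [[-10,3.6,-3.6],10,2.4],
  [[-13,5.4,-5.4],15,2.4],
  [[-16,7.2,-7.2],20,2.4],
  [[-19,9,-9],25,2.4],
  [[-21,11.4,-11.4],30,2.4],
  [[-21,14.2,-14.1],35,2.4],
  [[-21,17,-16.8],40,2.4],
  [[-21,19.8,-19.5],45,2.4],
  [[-21,22.6,-22.2],50,2.4],
  [[-21,25.4,-25],57.6,2.4],
])

```text
time: 24.5
ee_pos: [0.4969, -0.0192, 0.2767]
tcp_rot: [-104.4, 89.1, -19.6]
wrist_force: [0.3, 0.3, -1.0]
opening: 0.029
```

>>> play_rows([
  [[0,0,-4],0,2.4],
  [[0,0,-8],0,2.4],
  [[0,0,-12],0,2.4],
  [[0,0,-16],0,2.4],
  [[0,0,-18],0,2.4],
  [[0,0,-20],0,2.4],
  [[0,0,-20],0,2.4],
  [[0,0,-20],0,2.4],
  [[0,0,-20],0,2.4],
])

```text
time: 25.25
ee_pos: [0.4795, -0.2162, 0.2773]
tcp_rot: [-104.5, 89.1, -19.5]
wrist_force: [0.8, -0.0, -0.9]
opening: 0.0289
```

```bash
python3 to.py .526 -.273 .187 84.5
```

```text
tcp [ 0.4795 -0.2162  0.2773] zyaw 84.92 shift [ 9.12 -5.   -5.21] turn 0.4 open 0.0289 F [ 0.8 -0.  -0.9] q [-24.   2.  12.  99.   0. -19.] qd 1.0 axis [ 0.014 -0.005 -1.   ]
```

>>> play_rows([
  [[0,-2.5,-2.5],0.4,2.4],
  [[0,-5,-5.2],0.4,2.4],
  [[2,-5,-5.2],0.4,2.4],
  [[4,-5,-5.2],0.4,2.4],
  [[6,-5,-5.2],0.4,2.4],
  [[8,-5,-5.2],0.4,2.4],
  [[9,-5,-5.2],0.4,2.4],
  [[9,-5,-5.2],0.4,2.4],
  [[9,-5,-5.2],0.4,2.4],
  [[9,-5,-5.2],0.4,2.4],
])

```text
time: 26.08
ee_pos: [0.5265, -0.2731, 0.19]
tcp_rot: [-105.8, 89.0, -21.2]
wrist_force: [-0.7, 0.1, -0.8]
opening: 0.029
```

```bash
python3 to.py .526 -.273 .187 84.5; python3 - <<'E'
from h import *
cv2.imwrite('pics/w25.png',bot.camera('wrist')[0])
E
```

```text
tcp [ 0.5265 -0.2731  0.19  ] zyaw 84.56 shift [0.3  0.05 0.  ] turn 0.1 open 0.029 F [-0.7  0.1 -0.8] q [-27.   9.  10.  90.   0. -22.] qd 0.6 axis [ 0.016 -0.006 -1.   ]
```

View pics/w25.png

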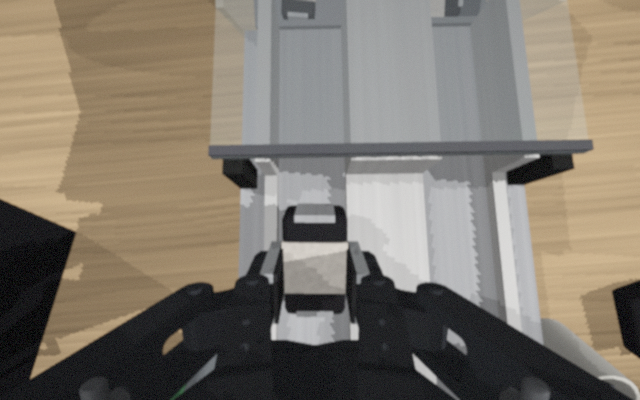

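>>> play_rows([
  [[0.2,0,0],0,3.4],
  [[0.2,0,0],0,4.5],
  [[0.2,0,0],0,5],
  [[0,0,0],0,5],
  [[-1,0,0],0,5],
  [[-3,0,0],0,5],
  [[-5,0,0],0,5],
  [[-8,0,0],0,5],
  [[-9,0,0],0,5],
  [[-9,0,0],0,5],
])

```text
time: 26.97
ee_pos: [0.5253, -0.2733, 0.2825]
tcp_rot: [-107.0, 88.8, -22.4]
wrist_force: [0.3, -0.9, 1.3]
opening: 0.0505
```

>>> play_rows([
  [[0,0,4],0,5],
  [[0,0,8],5,5],
  [[0,0,12],10,5],
  [[0,0,16],15,5],
  [[0,0,20],20,5],
  [[1,0,24],25,5],
  [[3,0,28],30,5],
  [[5,0,32],35,5],
  [[7,-0.7,36],40,5],
  [[9,-0.7,40],45,5],
  [[11,-0.7,43],50,5],
  [[13,-0.7,46],50,5],
])

```text
time: 27.97
ee_pos: [0.577, 0.1844, 0.1459]
tcp_rot: [-55.0, 89.1, -20.8]
wrist_force: [1.7, 0.3, 0.5]
opening: 0.05
```

>>> play_rows([
  [[0,2.5,2.5],0,5],
  [[3,4.6,4],0,5],
  [[4,4.6,4],0,5],
  [[4,4.6,4],0,5],
  [[4,4.6,4],0,5],
  [[4,4.6,4],0,5],
])

```text
time: 28.47
ee_pos: [0.5851, 0.2421, 0.1082]
tcp_rot: [-53.3, 89.1, -18.8]
wrist_force: [-0.4, 0.2, 0.7]
opening: 0.05
```

```bash
python3 look.py w26; python3 to.py .5846 .2585 .004 34.3;  python3 - <<'E'
from h import *
p=bot.camera('top')[0]; cv2.imwrite('pics/t26.png',cv2.resize(p[150:320,190:500],None,fx=2.5,fy=2.5))
E
```

```text
0 px [493. 236.] xy [715.9 306. ] wh 199.9 25.1 ang -2.8 z 0.0244 n 4479
1 px [326. 193.] xy [584.8 258.8] wh 52.0 29.7 ang -55.8 z 0.0213 n 2482
2 px [115. 242.] xy [466.8 127.3] wh 45.9 45.2 ang -54.4 z 0.0192 n 1745
3 px [540. 314.] xy [803.  275.9] wh 33.0 4.0 ang 57.2 z 0.0223 n 562
tcp [0.5851 0.2421 0.1082] zyaw 34.47 q [22.8 15.   7.9 82.2 -0.6 78.3]
tcp [0.5854 0.242  0.1086] zyaw 34.45 shift [10.45  1.54  0.76] turn 0.2 open 0.0498 F [ 0.  -0.9 -0.5] q [23. 15.  8. 82. -1. 78.] qd 0.2 axis [ 0.016 -0.005 -1.   ]
```

View pics/w26.png

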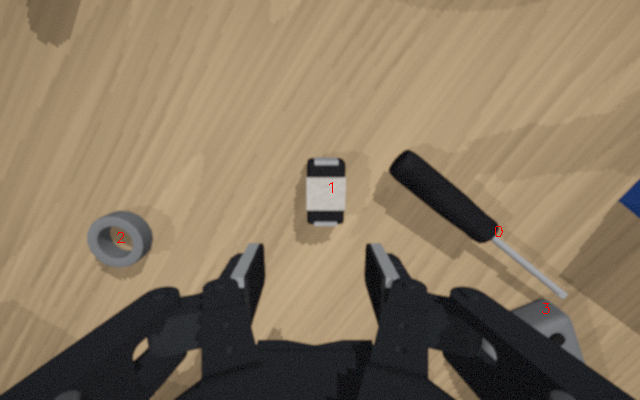

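View pics/t26.png

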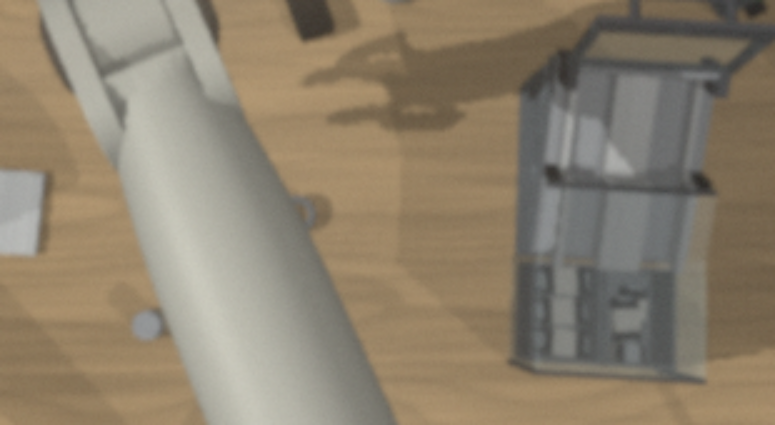

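>>> play_rows([
  [[2,1.5,0.8],0,4.2],
  [[4,1.5,0.8],0,4.2],
  [[7,1.5,0.8],0,4.2],
  [[9,1.5,0.8],0,4.2],
  [[10.4,1.5,0.8],0,4.2],
  [[10.4,1.5,0.8],0,4.2],
  [[10.4,1.5,0.8],0,2.4],
  [[10.4,1.5,0.8],0,2.4],
  [[10.4,1.5,0.8],0,2.4],
  [[10.4,1.5,0.8],0,2.4],
  [[7,1.5,0.8],0,2.4],
  [[4,1.5,0.8],0,2.4],
])

```text
time: 29.57
ee_pos: [0.5825, 0.2591, 0.0671]
tcp_rot: [-63.0, 89.2, -28.5]
wrist_force: [1.1, 0.8, -0.3]
opening: 0.029
```

```bash
python3 to.py .526 -.273 .28 84.5; python3 - <<'E'
from h import *
cv2.imwrite('pics/w27.png',bot.camera('wrist')[0])
E
```

```text
tcp [0.5825 0.2591 0.0671] zyaw 34.53 shift [-21.01 -40.9  -34.68] turn -50.0 open 0.029 F [ 1.1  0.8 -0.3] q [24. 16.  5. 78. -1. 80.] qd 38.2 axis [ 0.012 -0.007 -1.   ]
```

View pics/w27.png

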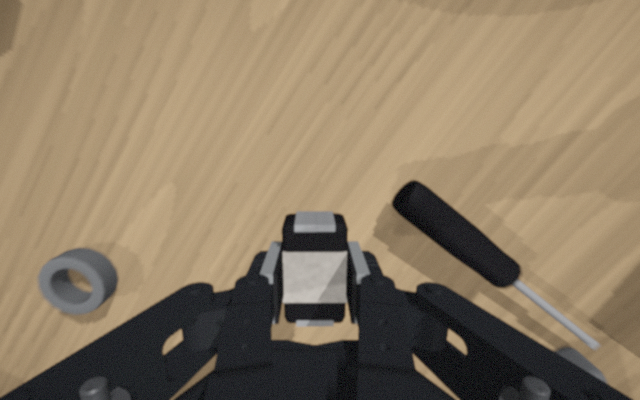

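>>> play_rows([
  [[-4,0,0],0,2.4],
  [[-7,-2,-1.6],-5,2.4],
  [[-10,-4,-3.2],-10,2.4],
  [[-13,-6,-4.8],-15,2.4],
  [[-16,-8,-6.4],-20,2.4],
  [[-19,-10,-8],-25,2.4],
  [[-21,-12.6,-10.4],-30,2.4],
  [[-21,-15.6,-13],-35,2.4],
  [[-21,-18.6,-15.6],-40,2.4],
  [[-21,-21.6,-18.2],-45,2.4],
  [[-21,-24.6,-20.8],-50,2.4],
  [[-21,-27.6,-23.4],-50,2.4],
])

```text
time: 30.62
ee_pos: [0.5435, -0.1011, 0.2794]
tcp_rot: [-104.5, 89.0, -19.6]
wrist_force: [0.6, 0.2, -1.2]
opening: 0.0287
```

>>> play_rows([
  [[0,0,-4],0,2.4],
  [[0,0,-8],0,2.4],
  [[0,0,-11],0,2.4],
  [[0,0,-14],0,2.4],
  [[0,0,-16],0,2.4],
  [[0,0,-16],0,2.4],
  [[0,0,-16],0,2.4],
  [[0,0,-16],0,2.4],
])

```text
time: 31.28
ee_pos: [0.5288, -0.2582, 0.2795]
tcp_rot: [-104.4, 89.1, -19.9]
wrist_force: [-0.2, 1.2, -1.0]
opening: 0.029
```

```bash
python3 to.py .526 -.273 .187 84.5
```

```text
tcp [ 0.5288 -0.2582  0.2795] zyaw 84.52 shift [ 9.25  0.28 -1.47] turn 0.0 open 0.029 F [-0.2  1.2 -1. ] q [-26.  11.  22. 100.   0. -21.] qd 1.0 axis [ 0.015 -0.005 -1.   ]
```

>>> play_rows([
  [[0,0.3,-1.5],0,2.4],
  [[2,0.3,-1.5],0,2.4],
  [[4,0.3,-1.5],0,2.4],
  [[6,0.3,-1.5],0,2.4],
  [[8,0.3,-1.5],0,2.4],
  [[9.1,0.3,-1.5],0,2.4],
  [[9.1,0.3,-1.5],0,2.4],
  [[9.1,0.3,-1.5],0,2.4],
  [[9.1,0.3,-1.5],0,2.4],
])

```text
time: 32.03
ee_pos: [0.5262, -0.2735, 0.1897]
tcp_rot: [-105.8, 89.0, -21.2]
wrist_force: [0.6, -0.1, 0.1]
opening: 0.0292
```

```bash
python3 to.py .526 -.273 .187 84.5; python3 - <<'E'
from h import *
cv2.imwrite('pics/w28.png',bot.camera('wrist')[0])
E
```

```text
tcp [ 0.5262 -0.2735  0.1897] zyaw 84.56 shift [0.27 0.03 0.05] turn 0.1 open 0.0292 F [ 0.6 -0.1  0.1] q [-28.   9.  10.  90.   0. -22.] qd 0.5 axis [ 0.016 -0.006 -1.   ]
```

View pics/w28.png

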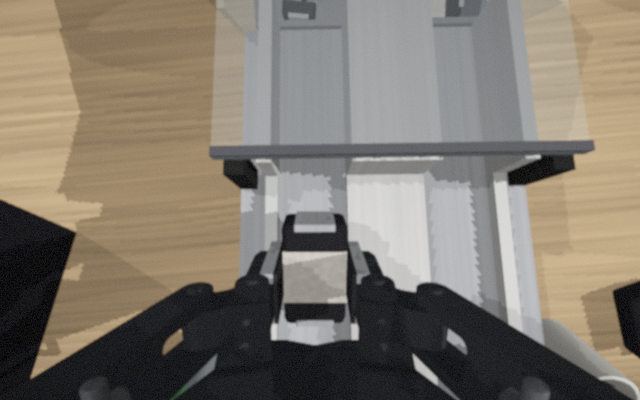

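>>> play_rows([
  [[0.2,0,0],0,3.4],
  [[0.2,0,0],0,4.5],
  [[0.2,0,0],0,5],
  [[0,0,0],0,5],
  [[-1,0,0],0,5],
  [[-3,0,0],0,5],
  [[-5,0,0],0,5],
  [[-8,0,0],0,5],
  [[-9,0,0],0,5],
  [[-9,0,0],0,5],
])

```text
time: 32.92
ee_pos: [0.525, -0.2736, 0.2822]
tcp_rot: [-107.1, 88.8, -22.6]
wrist_force: [0.5, 0.0, 0.4]
opening: 0.05
```

>>> play_rows([
  [[-2,2,0],0,4],
  [[-4,5,0],7,4],
  [[-6,8,1],14,4],
  [[-8,11,2],21,4],
  [[-10,13,3],28,4],
  [[-10,15,4],35,4],
  [[-10,15,5],42,4],
  [[-10,15,5],49,4],
  [[-10,15,5],56,4],
  [[-10,15,5],63,4],
  [[-10,15,5],70,4],
  [[-10,15,5],77,4],
])

```text
time: 33.92
ee_pos: [0.3783, -0.2085, 0.3751]
tcp_rot: [-27.5, 89.2, -20.3]
wrist_force: [-0.2, 0.3, 0.1]
opening: 0.0405
```

>>> play_rows([
  [[0,0,0],7,4],
  [[0,0,0],13.5,4],
  [[0,0,0],13.5,4],
  [[0,0,0],13.5,4],
  [[0,0,0],13.5,4],
])

```text
time: 34.33
ee_pos: [0.3783, -0.2086, 0.3753]
tcp_rot: [-14.6, 89.1, -20.3]
wrist_force: [0.3, 0.5, 0.2]
opening: 0.0401
```

```bash
python3 look.py w29 | tail -1; python3 - <<'E'
from h import *
p=bot.camera('top')[0]; cv2.imwrite('pics/t29.png',cv2.resize(p[150:320,190:500],None,fx=2.5,fy=2.5))
p=bot.camera('scene')[0]; cv2.imwrite('pics/s29.png',p)
E
```

```text
tcp [ 0.3783 -0.2086  0.3753] zyaw -5.76 q [-2.90e+01 -5.80e+00  1.61e+01  1.11e+02  1.00e-01  6.68e+01]
```

View pics/w29.png

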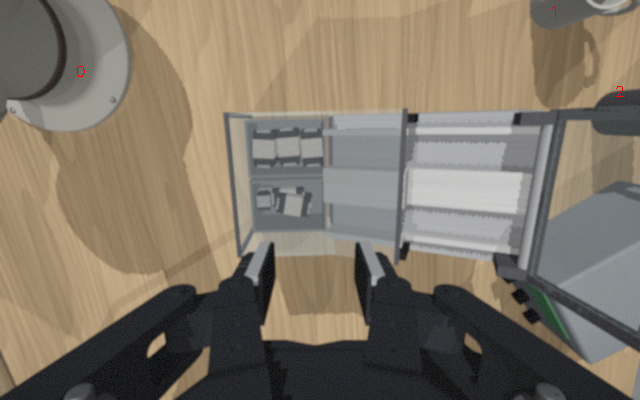

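View pics/t29.png

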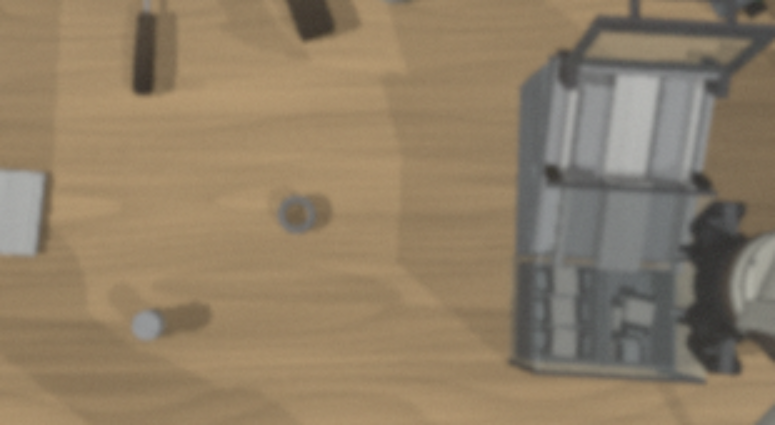

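View pics/s29.png

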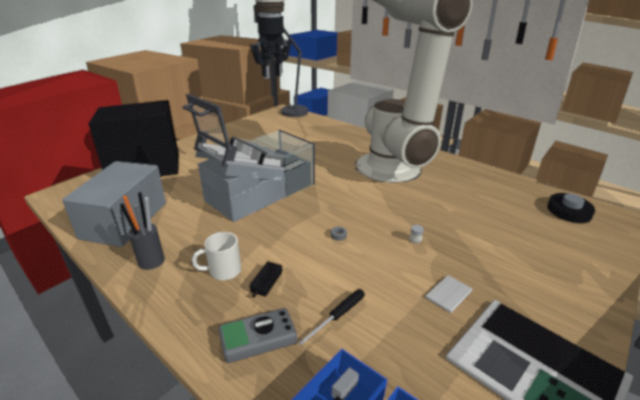

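```bash
python3 - <<'E'
from h import *
d=np.load('w29.npz'); pic=d['pic']; m=bot.camera_model('wrist')
cv2.imwrite('pics/bin.png',cv2.resize(cv2.convertScaleAbs(pic[105:255,225:335],alpha=1.6),None,fx=5,fy=4,interpolation=cv2.INTER_CUBIC))
S=station(-5.5,[.590,-.2385,.235])
# bin centre estimate: lane lower end horizontally: hinge at 222 slope -> 0 at -.201
P=cloud(m,d['T'],d['dep']); Q=(P-S[:3,3])@S[:3,:3]
for v in (190,205,220): print([(int(1000*Q[v,u,0]),int(1000*Q[v,u,1]),int(1000*P[v,u,2])) for u in range(245,340,6) if P[v,u,2]==P[v,u,2]])
E
```

```text
[(-297, -4, 153), (-290, -4, 152), (-282, -4, 154), (-275, -4, 153), (-267, -4, 153), (-260, -4, 153), (-253, -4, 153), (-245, -4, 153), (-238, -4, 153), (-231, -5, 151), (-223, -4, 154), (-216, -4, 153), (-208, -4, 153), (-201, -6, 147), (-193, -5, 150), (-186, -4, 153)]
[(-298, -23, 154), (-291, -23, 152), (-283, -23, 153), (-276, -23, 153), (-268, -23, 153), (-261, -23, 152), (-253, -23, 153), (-246, -23, 152), (-238, -23, 152), (-231, -23, 153), (-223, -24, 152), (-216, -24, 152), (-208, -23, 154), (-197, -51, 56), (-193, -25, 149), (-186, -24, 153)]
[(-299, -43, 153), (-292, -43, 152), (-284, -42, 154), (-277, -43, 153), (-269, -43, 152), (-262, -43, 152), (-254, -43, 152), (-246, -43, 153), (-239, -43, 153), (-231, -43, 153), (-224, -43, 153), (-216, -43, 153), (-208, -44, 152), (-196, -78, 47), (-193, -44, 149), (-186, -44, 151)]
```

View pics/bin.png

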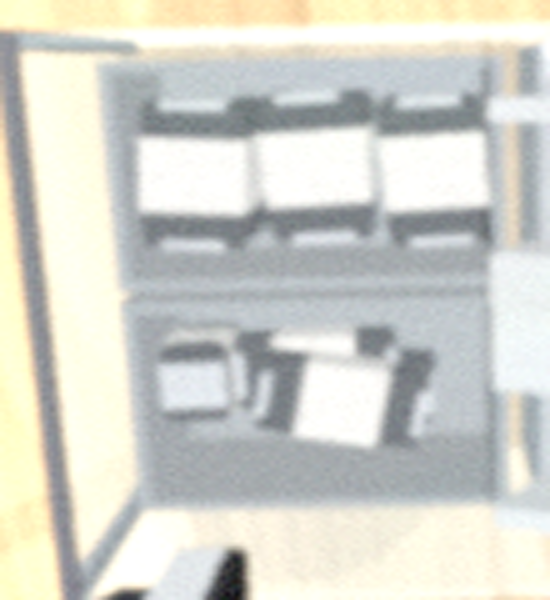

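```bash
cat > kin.py <<'E'
import numpy as np
D=[(4.979,10.078,.1951,-.514,.2306),(6.6,29.2,.4441,-.2575,.3807),(14.0,31.0,.5407,-.2327,.3238),(25.7,47.3,.6066,-.2383,.3339),(31.9,54.9,.6417,-.2421,.3229),(37.5,70.8,.6344,-.2392,.3791),(2.8,26.8,.4358,-.2175,.3946),(1.8,8.3,.5019,.1626,.2451),(8.5,-1.1,.5694,.1367,.0948),(-1.2,-12.2,.468,.2075,.0869),(6.4,-2.4,.4599,.334,.1047),(15,7.9,.5851,.2421,.1082),(-5.8,16.1,.3783,-.2086,.3753)]
D=np.array(D);q2,q3=np.radians(D[:,0]),np.radians(D[:,1]);r=np.hypot(D[:,2],D[:,3]);z=D[:,4]
s,c=np.sin(q2),np.cos(q2);u=q3-q2;n=len(D);O=np.zeros(n);I=np.ones(n)
A=np.r_[np.c_[I,O,s,np.cos(u),-np.sin(u)],np.c_[O,I,c,np.sin(u),np.cos(u)]]
x,*_=np.linalg.lstsq(A,np.r_[r,z],rcond=None)
if __name__=='__main__':
    print(x,((A@x-np.r_[r,z])*1000).round(1))
    from scipy.optimize import fsolve
    def fk(q):
        s,c=np.sin(q[0]),np.cos(q[0]);u=q[1]-q[0]
        return np.array([x[0]+x[2]*s+x[3]*np.cos(u)-x[4]*np.sin(u),x[1]+x[2]*c+x[3]*np.sin(u)+x[4]*np.cos(u)])
    for X,Z in [(.63,.37),(.644,.36),(.644,.365),(.646,.355),(.636,.37),(.646,.335)]:
        rr=np.hypot(X,-.2425); print(X,Z,np.degrees(fsolve(lambda q:fk(q)-[rr,Z],[.6,1.0])).round(1))
E
python3 kin.py
```

```text
[ 0.00460501 -0.26748444  0.41847881  0.51798082  0.03579729] [ 3.9  3.8  2.1  2.8  2.7 -5.4 -3.4  0.8 -2.4 -0.8  0.2 -1.9 -2.4  0.5
 -0.4  0.4 -0.3  0.2 -0.3 -0.7 -0.1  0.5  0.3 -0.2  0.  -0. ]
0.63 0.37 [36.  67.2]
0.644 0.36 [38.2 69.4]
0.644 0.365 [39.7 72.5]
0.646 0.355 [37.6 67.7]
0.636 0.37 [38.1 70.5]
0.646 0.335 [33.8 59.3]
```

>>> play_rows([
  [[-1.5,0,4],0,2.2],
  [[-2,-0.5,8],0,2.2],
  [[-2,-1.3,12],0,2.2],
  [[-2,-1.3,15],0,2.2],
  [[-2,-1.3,17],0,2.2],
  [[-1,-1.3,18.5],0,2.2],
  [[-0.7,-1.3,19],0,2.2],
  [[-0.7,-1.3,19],0,2.2],
  [[-0.7,-1.3,19],0,2.2],
], squeeze=20)

```text
time: 35.23
ee_pos: [0.5653, -0.2412, 0.3855]
tcp_rot: [-14.8, 89.2, -20.7]
wrist_force: [-0.4, -0.5, 0.5]
opening: 0.0218
```

```bash
python3 to.py .646 -.2425 .358 -5.8; python3 - <<'E'
from h import *
Rt,p,o=tool(); m,T=pose('wrist',o); pic,dep=bot.camera('wrist'); np.savez('w30.npz',pic=pic,dep=dep,T=T); cv2.imwrite('pics/w30.png',pic)
P=cloud(m,T,dep)
for v in (100,120,140,160,180,200,220):
    print(v,[(u,)+tuple((1000*P[v,u]).round().astype(int)) for u in range(330,440,5) if P[v,u,2]>.24])
E
```

```text
tcp [ 0.5653 -0.2412  0.3855] zyaw -5.94 shift [2.86 0.71 8.  ] turn -0.1 open 0.0218 F [-0.4 -0.5  0.5] q [-23.  23.  50. 116.   0.  73.] qd 2.0 axis [ 0.014 -0.005 -1.   ]
100 [(335, np.int64(593), np.int64(-158), np.int64(241)), (340, np.int64(597), np.int64(-158), np.int64(244)), (345, np.int64(600), np.int64(-159), np.int64(261)), (350, np.int64(602), np.int64(-161), np.int64(277)), (355, np.int64(604), np.int64(-162), np.int64(290)), (360, np.int64(605), np.int64(-163), np.int64(303)), (365, np.int64(607), np.int64(-163), np.int64(313)), (370, np.int64(608), np.int64(-164), np.int64(324)), (375, np.int64(610), np.int64(-165), np.int64(333)), (380, np.int64(611), np.int64(-166), np.int64(343)), (385, np.int64(612), np.int64(-166), np.int64(349)), (390, np.int64(613), np.int64(-167), np.int64(356)), (395, np.int64(615), np.int64(-167), np.int64(358)), (400, np.int64(618), np.int64(-167), np.int64(359)), (405, np.int64(620), np.int64(-168), np.int64(359))]
120 [(340, np.int64(596), np.int64(-175), np.int64(243)), (345, np.int64(599), np.int64(-176), np.int64(260)), (350, np.int64(
[... 4132 characters left out ...]
nt64(263)), (350, np.int64(594), np.int64(-259), np.int64(279)), (355, np.int64(597), np.int64(-254), np.int64(294)), (360, np.int64(599), np.int64(-250), np.int64(308)), (365, np.int64(601), np.int64(-247), np.int64(319)), (370, np.int64(603), np.int64(-243), np.int64(329)), (375, np.int64(605), np.int64(-240), np.int64(339)), (380, np.int64(606), np.int64(-237), np.int64(348)), (385, np.int64(608), np.int64(-235), np.int64(355)), (390, np.int64(610), np.int64(-234), np.int64(359)), (395, np.int64(613), np.int64(-235), np.int64(359)), (400, np.int64(616), np.int64(-235), np.int64(357)), (430, np.int64(641), np.int64(-244), np.int64(339)), (435, np.int64(644), np.int64(-244), np.int64(340))]
```

View pics/w30.png

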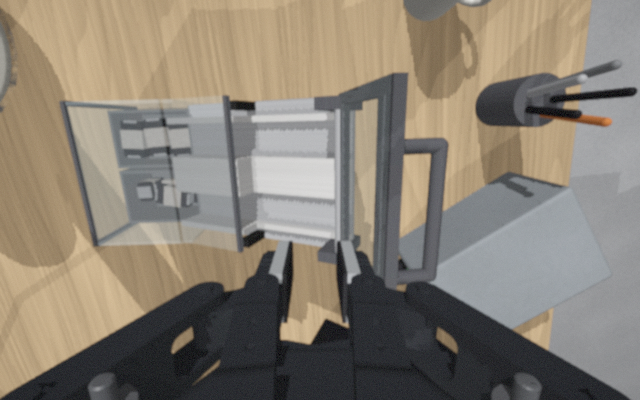

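>>> play_rows([
  [[0.5,0.3,2],0,2.0],
  [[1.0,0.7,4],0,2.0],
  [[1.6,0.7,5.5],0,2.0],
  [[2.0,0.7,7],0,2.0],
  [[2.2,0.7,7.9],0,2.0],
  [[2.2,0.7,7.9],0,2.0],
  [[2.2,0.7,7.9],0,2.0],
  [[2.2,0.7,7.9],0,2.0],
])

```text
time: 35.95
ee_pos: [0.6448, -0.2428, 0.367]
tcp_rot: [-14.9, 88.9, -20.8]
wrist_force: [-0.7, 0.2, 0.5]
opening: 0.0202
```

```bash
python3 to.py .645 -.2425 .322 -5.8; python3 - <<'E'
from h import *
Rt,p,o=tool(); m,T=pose('wrist',o); pic,dep=bot.camera('wrist'); np.savez('w31.npz',pic=pic,dep=dep,T=T); cv2.imwrite('pics/w31.png',pic)
P=cloud(m,T,dep)
for v in (180,200,220,230):
    print(v,[(u,)+tuple((1000*P[v,u]).round().astype(int).tolist()) for u in list(range(240,275,6))+list(range(280,345,4)) if P[v,u,2]>.3])
print(o['q'])
E
```

```text
tcp [ 0.6448 -0.2428  0.367 ] zyaw -5.99 shift [ 4.5   0.05 -0.06] turn -0.2 open 0.0202 F [-0.7  0.2  0.5] q [-21.  38.  71. 121.  -0.  75.] qd 1.0 axis [ 0.018 -0.007 -1.   ]
180 [(246, 613, -200, 359), (252, 616, -200, 359), (258, 616, -203, 345), (308, 644, -207, 339), (312, 646, -207, 340), (316, 648, -207, 340), (320, 651, -208, 340)]
200 [(246, 612, -210, 359), (252, 614, -211, 359), (258, 618, -211, 359), (308, 642, -219, 339), (312, 645, -219, 340), (316, 647, -219, 341), (320, 649, -220, 339)]
220 [(246, 610, -220, 361), (252, 613, -222, 358), (258, 616, -222, 358), (308, 641, -231, 338), (312, 644, -231, 340), (316, 646, -231, 341), (320, 648, -231, 341)]
230 [(246, 609, -226, 360), (252, 612, -227, 359), (258, 615, -228, 358), (308, 640, -238, 337), (312, 643, -237, 341), (316, 645, -237, 341), (320, 648, -237, 341)]
[-2.06331390e+01  3.84438189e+01  7.06714184e+01  1.21138444e+02
 -4.08843768e-03  7.53583730e+01]
```

View pics/w31.png

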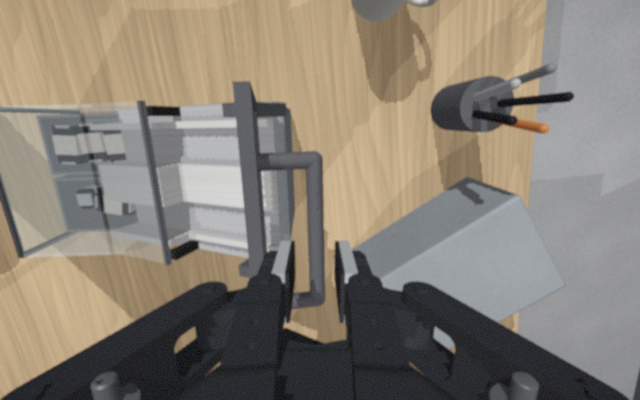

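>>> play_rows([
  [[0.7,0,0],0,2.0],
  [[1.4,0,0],0,2.0],
  [[2.1,0,0],0,2.0],
  [[2.8,0,0],0,2.0],
  [[3.5,0,0],0,2.0],
  [[4.2,0,0],0,2.0],
  [[4.2,0,0],0,2.0],
  [[4.2,0,0],0,2.0],
])

```text
time: 36.67
ee_pos: [0.6454, -0.2429, 0.3247]
tcp_rot: [-14.7, 89.0, -20.7]
wrist_force: [-1.5, 0.3, 0.1]
opening: 0.0201
```

```bash
python3 to.py .645 -.2425 .322 -5.8; python3 - <<'E'
from h import *
cv2.imwrite('pics/w32.png',bot.camera('wrist')[0])
E
```

```text
tcp [ 0.6454 -0.2429  0.3247] zyaw -5.99 shift [ 0.27  0.03 -0.05] turn -0.2 open 0.0201 F [-1.5  0.3  0.1] q [-21.  31.  54. 112.  -0.  75.] qd 1.6 axis [ 0.017 -0.006 -1.   ]
```

View pics/w32.png

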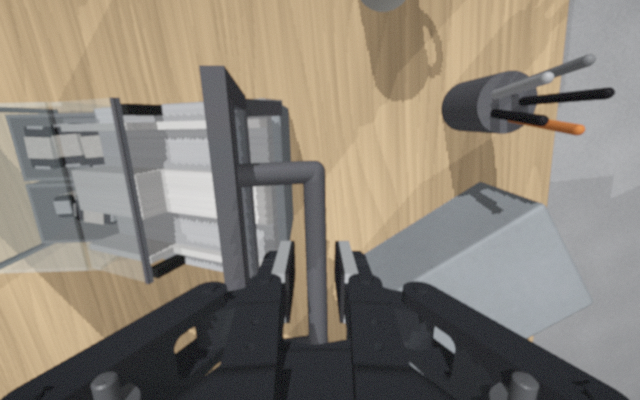

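>>> play_rows([
  [[0.4,0,0],0,2.0],
  [[0.4,0,0],0,0.6],
  [[0.4,0,0],0,0.6],
  [[0.4,0,0],0,0.6],
  [[0.4,0,0],0,0.6],
  [[0.4,0,0],0,0.6],
], squeeze=25)

```text
time: 37.22
ee_pos: [0.6462, -0.243, 0.319]
tcp_rot: [-15.1, 89.1, -21.1]
wrist_force: [0.3, -0.3, 3.1]
opening: 0.0087
```

```bash
python3 to.py .645 -.2425 .322 -5.8; python3 - <<'E'
import numpy as np
th=2.15
for t in np.r_[2.15,np.arange(2.05,-.01,-.1),0]:
    a=np.radians(184.5)-t; b=np.radians(184.5)-2.15
    print(round(t,2),'x',round(-11.42*(np.sin(a)-np.sin(b)),2),'z',round(11.42*(np.cos(a)-np.cos(b)),2))
E
```

```text
tcp [ 0.6462 -0.243   0.319 ] zyaw -5.97 shift [-0.3   0.03 -0.12] turn -0.2 open 0.0087 F [ 0.3 -0.3  3.1] q [-21.  31.  53. 111.  -0.  75.] qd 0.1 axis [ 0.015 -0.006 -1.   ]
2.15 x -0.0 z 0.0
2.05 x -0.5 z -1.03
1.95 x -0.89 z -2.1
1.85 x -1.17 z -3.21
1.75 x -1.34 z -4.33
1.65 x -1.4 z -5.47
1.55 x -1.35 z -6.61
1.45 x -1.18 z -7.74
1.35 x -0.89 z -8.85
1.25 x -0.5 z -9.92
1.15 x -0.01 z -10.95
1.05 x 0.59 z -11.92
0.95 x 1.28 z -12.83
0.85 x 2.06 z -13.67
0.75 x 2.91 z -14.42
0.65 x 3.84 z -15.09
0.55 x 4.83 z -15.66
0.45 x 5.87 z -16.12
0.35 x 6.96 z -16.48
0.25 x 8.07 z -16.73
0.15 x 9.2 z -16.87
0.05 x 10.34 z -16.9
0.0 x 10.91 z -16.87
```

>>> play_rows([
  [[-0.3,0,-0.5],0,0.6],
  [[-0.5,0,-1.03],0,0.6],
  [[-0.9,0,-2.1],0,0.6],
  [[-1.17,0,-3.2],0,0.6],
  [[-1.34,0,-4.33],0,0.6],
  [[-1.4,0,-5.47],0,0.6],
  [[-1.4,0,-5.47],0,0.6],
  [[-1.4,0,-5.47],0,0.6],
])

```text
time: 37.88
ee_pos: [0.5906, -0.2376, 0.3327]
tcp_rot: [-18.4, 89.1, -24.4]
wrist_force: [-1.5, -5.1, 5.9]
opening: 0.009
```

```bash
python3 to.py .5915 -.2373 .333 -5.8; python3 - <<'E'
from h import *
cv2.imwrite('pics/w33.png',bot.camera('wrist')[0])
E
```

```text
tcp [ 0.5906 -0.2376  0.3327] zyaw -6.02 shift [-0.03  0.04  0.09] turn -0.2 open 0.009 F [-1.5 -5.1  5.9] q [-22.  22.  42. 109.  -0.  74.] qd 1.6 axis [ 0.015 -0.007 -1.   ]
```

View pics/w33.png

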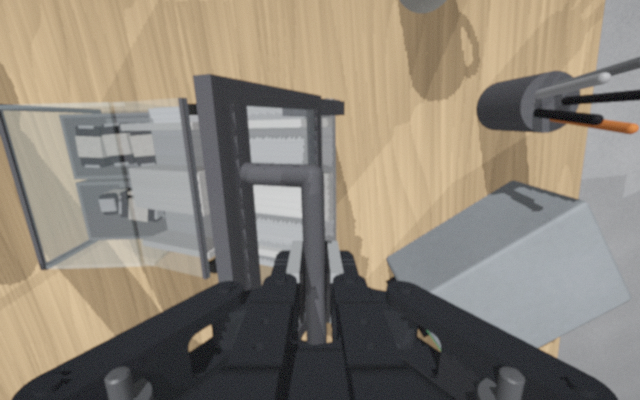

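>>> play_rows([
  [[-0.1,0,-1.14],0,0.6],
  [[0.07,0,-2.27],0,0.6],
  [[0.36,0,-3.38],0,0.6],
  [[0.75,0,-4.45],0,0.6],
  [[1.25,0,-5.5],0,0.6],
  [[1.85,0,-6.45],0,0.6],
  [[2.55,0,-7.4],0,0.6],
  [[3.35,0,-8.25],0,0.6],
  [[3.35,0,-8.25],0,0.6],
  [[3.35,0,-8.25],0,0.6],
])

```text
time: 38.77
ee_pos: [0.5091, -0.2291, 0.2968]
tcp_rot: [-20.4, 89.2, -26.4]
wrist_force: [-4.5, -4.9, 1.7]
opening: 0.0089
```

```bash
python3 to.py .5915 -.2373 .333 -5.8; python3 - <<'E'
from h import *
cv2.imwrite('pics/w34.png',bot.camera('wrist')[0])
E
```

```text
tcp [ 0.5091 -0.2291  0.2968] zyaw -6.02 shift [-3.51  0.04  8.33] turn -0.2 open 0.0089 F [-4.5 -4.9  1.7] q [-24.   7.  20. 102.  -0.  72.] qd 1.2 axis [ 0.012 -0.006 -1.   ]
```

View pics/w34.png

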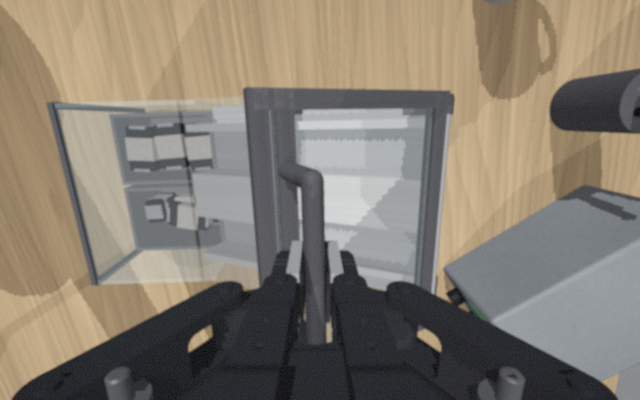

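>>> play_rows([
  [[0.85,0,-0.85],0,0.6],
  [[1.78,0,-1.5],0,0.6],
  [[2.77,0,-2.1],0,0.6],
  [[3.81,0,-2.6],0,0.6],
  [[4.9,0,-2.95],0,0.6],
  [[5.5,0,-3.1],0,0.6],
  [[6.0,0,-3.2],0,0.6],
  [[6.0,0,-3.2],0,0.6],
  [[6.0,0,-3.2],0,0.6],
])

```text
time: 39.57
ee_pos: [0.4792, -0.2261, 0.236]
tcp_rot: [-17.8, 89.2, -23.7]
wrist_force: [-1.1, -6.0, -0.6]
opening: 0.0086
```

```bash
python3 to.py .478 -.2273 .211 -5.8; python3 - <<'E'
from h import *
cv2.imwrite('pics/w35.png',bot.camera('wrist')[0])
E
```

```text
tcp [ 0.4792 -0.2261  0.236 ] zyaw -5.99 shift [ 2.5  -0.12 -0.14] turn -0.2 open 0.0086 F [-1.1 -6.  -0.6] q [-25.   1.   7.  95.   0.  71.] qd 0.5 axis [ 0.014 -0.006 -1.   ]
```

View pics/w35.png

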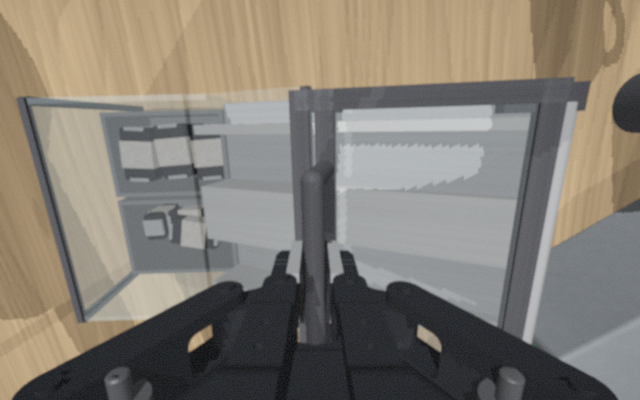

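>>> play_rows([
  [[0.5,0,-0.1],0,0.6],
  [[1.0,0,-0.15],0,0.6],
  [[1.5,0,-0.2],0,0.6],
  [[2.0,0,-0.2],0,0.6],
  [[2.3,0,-0.2],0,0.6],
  [[2.6,0,-0.2],0,0.6],
  [[2.6,0,-0.2],0,0.6],
  [[2.6,0,-0.2],0,0.6],
])

```text
time: 40.28
ee_pos: [0.4783, -0.2259, 0.2111]
tcp_rot: [-14.7, 89.0, -20.6]
wrist_force: [3.0, -5.5, 4.4]
opening: 0.0091
```

```bash
python3 to.py .478 -.2273 .211 -5.8; python3 - <<'E'
from h import *
cv2.imwrite('pics/w36.png',bot.camera('wrist')[0])
E
```

```text
tcp [ 0.4783 -0.2259  0.2111] zyaw -5.96 shift [ 0.01 -0.14 -0.02] turn -0.2 open 0.0091 F [ 3.  -5.5  4.4] q [-25.   1.   3.  92.   0.  71.] qd 0.1 axis [ 0.017 -0.006 -1.   ]
```

View pics/w36.png

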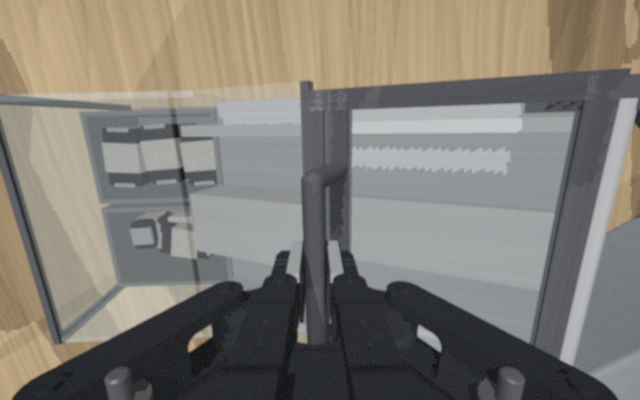

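>>> play_rows([
  [[0.15,0,0],0,0.6],
  [[0.2,0,0],0,0.6],
  [[0.2,0,0],0,0.6],
])

```text
time: 40.58
ee_pos: [0.4784, -0.2259, 0.211]
tcp_rot: [-15.2, 88.8, -21.1]
wrist_force: [-0.2, -2.6, 15.8]
opening: 0.0092
```

>>> play_rows([
  [[0,0,0],0,1.5],
  [[0,0,0],0,3],
  [[0,0,0],0,3],
  [[0,0,0],0,3],
  [[-1,0,0],0,3],
  [[-3,0,0],0,3],
  [[-6,0,0],0,3],
  [[-10,0,0],0,3],
  [[-14,0,-2],0,3],
  [[-17,0,-5],0,3],
  [[-17,0,-5],0,3],
  [[-17,0,-5],0,3],
])

```text
time: 41.58
ee_pos: [0.4247, -0.2196, 0.3811]
tcp_rot: [-16.2, 88.8, -22.2]
wrist_force: [0.5, -0.9, -0.6]
opening: 0.0301
```

```bash
python3 to.py .478 -.2273 .211 -5.8; python3 - <<'E'
from h import *
Rt,p,o=tool(); m,T=pose('wrist',o); pic,dep=bot.camera('wrist'); np.savez('w37.npz',pic=pic,dep=dep,T=T); cv2.imwrite('pics/w37.png',pic)
P=cloud(m,T,dep); Q=P.reshape(-1,3); S=station(-5.5,[.590,-.2385,.235]); L=(Q-S[:3,3])@S[:3,:3]
k=(L[:,0]>-.12)&(L[:,0]<0.01)&(np.abs(L[:,1])<.085)&(Q[:,2]>.17); q=L[k]; s=None
for _ in range(12):
    A=np.c_[q[:,:2],np.ones(len(q))]; w=np.ones(len(q),bool) if s is None else np.abs(A@s-q[:,2])<.004
    s=np.linalg.lstsq(A[w],q[w,2],rcond=None)[0]
print(s,np.degrees(np.arctan(s[0])),w.sum())
ok=(P[...,2]>.222)&(P[...,2]<.236)&(np.abs(P[...,0]-.478)<.02)&(np.abs(P[...,1]+.2265)<.03); print('bar top',P[ok].mean(0),P[ok][:,2].max())
p=bot.camera('top')[0]; cv2.imwrite('pics/t37.png',p)
p=bot.camera('scene')[0]; cv2.imwrite('pics/s37.png',cv2.resize(p[60:230,150:350],None,fx=4,fy=3.5))
cv2.imwrite('pics/bin37.png',cv2.resize(cv2.convertScaleAbs(pic[100:270,170:340],alpha=1.6),None,fx=4,fy=3.5,interpolation=cv2.INTER_CUBIC))
E
```

```text
tcp [ 0.4247 -0.2196  0.3811] zyaw -6.01 shift [17.12 -0.11  5.04] turn -0.2 open 0.0301 F [ 0.5 -0.9 -0.6] q [-27.   0.  23. 111.   0.  69.] qd 3.7 axis [ 0.019 -0.008 -1.   ]
[0.46862731 0.00871817 0.00811725] 25.10907136699081 20548
bar top [ 0.4759184  -0.22576796  0.23056001] 0.2334767563800782
```

View pics/w37.png

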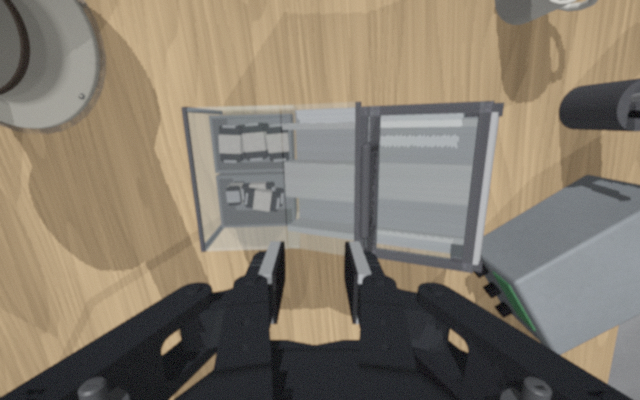

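View pics/t37.png

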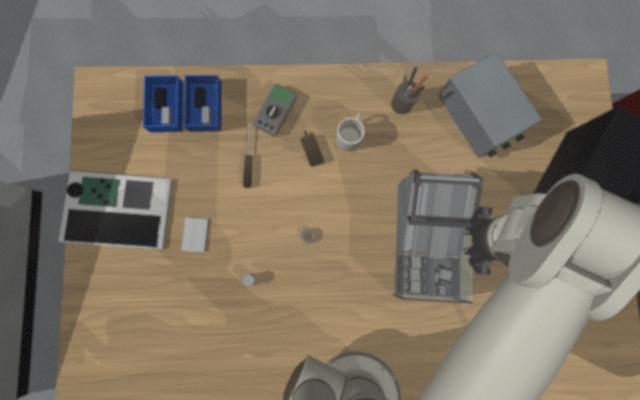

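View pics/s37.png

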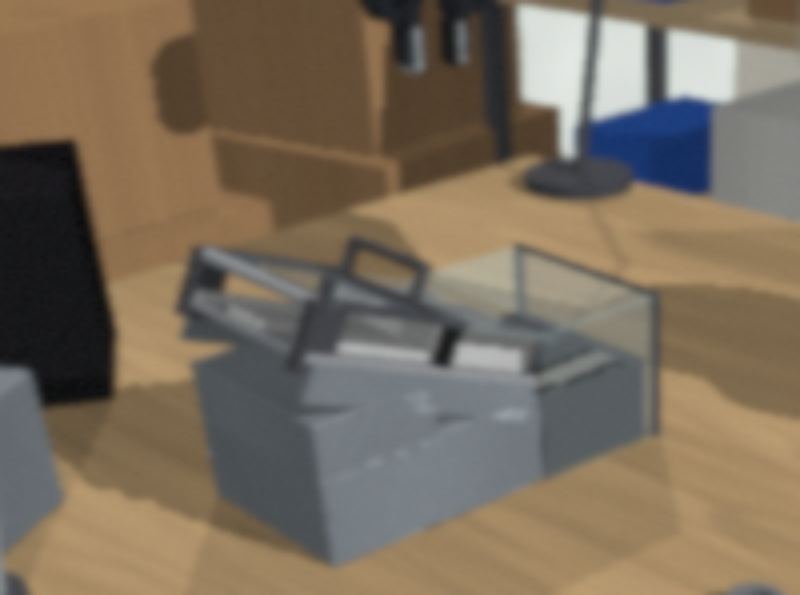

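View pics/bin37.png

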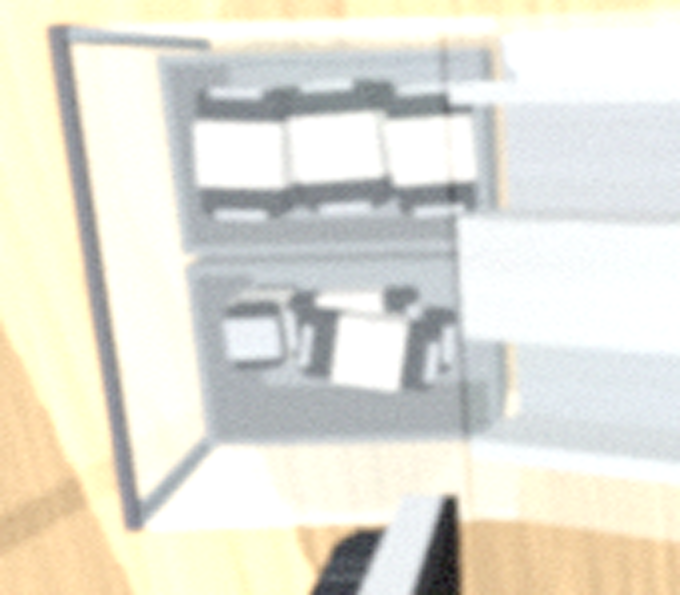

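>>> play_rows([
  [[0,0,0],0,3],
  [[0,0,0],0,3],
  [[0,0,0],0,3],
  [[0,0,0],0,3],
  [[0,0,0],0,3],
])

```text
time: 42.15
ee_pos: [0.4254, -0.2195, 0.3775]
tcp_rot: [-14.3, 89.2, -20.3]
wrist_force: [0.5, -0.2, 0.7]
opening: 0.03
```

```bash
python3 - <<'E'
from workcell import bot
print(bot.job_done())
E
```

```text
the job is handed in; nothing more can be done
None
```

I lifted the cover by its bar onto its rest and slid all four blocks that were present down the right-hand chute into the empty bin. Then I lowered the cover by its bar until it was shut, let go, and handed the job in at about 42 s.

**Cover:** The last wrist-camera check showed it sloping at 25.1° with the bar back where it started, within about 2 mm. It never moved faster than about 1.2 rad/s by the commanded steps.

**Blocks:** No blocks are left on the bench, and the mouth and lane are clear. I can see three blocks in the bin for certain. The fourth is hidden in the pile, and I infer it is in the bin because it was released into the chute and is nowhere else. The clear hood blocked depth readings inside the bin, so I judged the pile height only by eye from the pictures.

**Other things:** The tape, charger, screwdriver, mug, screw pot and drive appear in their original places. The arm had let go and was about 15 cm above the cover at hand-in.

**Limits:** Joint 3 came right up to its range limit twice while I was above the open cover. The first time it read 70.8° after rounding, against a limit of 70.77°; the second time it read 70.67°. The interface reported no error either time.

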